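# Turn the chopping board over at a sweets stall

### The arm

A 7-joint arm with a two-finger parallel gripper is mounted at the origin on the work surface. World frame = base frame: x ahead of the robot, y to its left, z up, the work surface at z = 0. Lengths are in m, angles in rad, forces in N, time in s.
With the tool pointing down it reaches from about 0.4 to 0.75 m from the base axis. Payload 19.5 kg.
Tool frame: the origin (TCP) lies on the centre line of the jaws, within the pads' length; the fingertips stand 11 mm ahead of it and the grasp point (between the pads) lies 8 mm behind it; x points along the fingers, z is the direction in which the jaws open and shut, and the axes are right-handed (so a half turn about x gives the same grasp; the last joint's range is limited). The gripper opens to 85 mm and grips with 20 to 120 N. Pads are 22 mm wide; open, the fingers measure 114 mm over their backs; the gripper's body (76 mm by 85 mm) begins 54 mm behind the grasp point. The pads swing forward as they close: fully open they stand 13 mm farther back than shut.
Start: joints at [-1.247, 0.707, -0.028, 1.485, 0.022, 0.951, -0.075], TCP at [0.206, 0.537, 0.242] pointing down, gripper open.
Joint ranges: [-2.71, 2.71], [-0.32, 2.16], [-1.57, 1.52], [0, 2.45], [-1.46, 4.6], [0, 2.02], [-2.83, 2.83]. Speed limits (rad/s): [1.89, 1.89, 2.57, 2.57, 3.01, 3.01, 3.01].

### API

Orientations are given as a unit quaternion [w, x, y, z].
In Python, from cell import bot, cams, spotter gives the robot as it stands.
- The arm moves only by the tool servo_tool, never from a script. Its argument "steps" is a list of rows, each a list of 3 entries, a list of its own where there are three numbers: the shift along the world's x, y, z in cm, then the turn, a rotation vector about the world's x, y, z in degrees, then the gripper command: -1 is fully open, 1 is shut, values between are in proportion. In form: [[[dx, dy, dz], [ax, ay, az], claw], ...]. A call has exactly 5 rows; each row is the pose to reach, as a shift and turn from the pose measured when the call began; what a row does not reach only later rows make up. A row lasts 1/12 s, in which the tool goes at most 41.7 mm and 7.16 degrees, less where a joint would pass 70% of its speed; a pose out of reach is approached as far as the arm can. A call with a gripper value outside its range is refused whole. The fingers move at their own pace and stop on an object; "grip_force" is the grip in N (left out, the last holds). Time passes only in rows, so rows that repeat a pose let the fingers close, or fill a call up. It gives the time, the measured TCP pose, the force and the opening at its end, in the units of the state.
- bot.sense(): the state, without advancing time (a new reading comes with each control period).
- cams.get_image(name): name is "scene" or "side" or "wrist"; returns the picture (480x640x3 uint8, red, green, blue); there is no depth.
- cams.get_calibration(name): a dict with "vfov" (degrees; the focal length in pixels is half the picture's height over the tangent of half this angle, whatever the lens; pixels are square), "cx", "cy" (the principal point, pixels), "k1" (the pictures are not rectified: a ray, as slopes to the right and down, at radius r is drawn at 1 + k1 r^2 times it, then the intrinsics apply), "R" (3x3) and "t" (3): a world point X has camera coordinates R X + t. Camera axes: x right, y down, z forward; pixel columns grow to the right and rows downward; lengths in m; the calibration is good to about 2 mm. A picture is of the moment at which its call begins: read the wrist's pose just before it. get_calibration takes no time and is no camera call; for the wrist camera it gives the pose at the moment of the call.
- bot.job_done(): hands the job in, once; it reports no verdict.
Trained networks look in the newest picture that a camera, given by its name, has taken for a name from the list of things; names that differ only in an ending like _2 or _b are one class to them, and where a whole thing is asked for, a point or a joint stands for the part that bears it (a point fixed in the world has none). Each returns a list of dicts, best first, with "score" (0 to 1); they miss things now and then, are a little off and sometimes report something else, mostly with a low value. They report only what shows in the picture. A call takes as long as a camera call.
- spotter.outline_of(name, camera): "region" (480x640 bool, what is visible of it) and "extent" ([left, top, width, height] in pixels, round what is visible of it).
- spotter.pinpoint(name, camera): "point" ([column, row] in pixels: a listed point, or the origin of a listed thing).
The state is a dict: "time": time; "joint_pos": joint angles; "joint_velocities": joint speeds; "joint_efforts": joint torques, N m; "tcp_pos": TCP position; "tool_rot": TCP orientation; "ft_force": force on the tool from outside, world axes, zero at the start; "wrist_torque": the same for the moment, N m; "width": finger opening in m.
Only numpy, scipy, OpenCV 4.12 (cv2) and the standard library are available. Lean on these libraries where they do the work, as an engineer would, in place of code of your own. Each camera call takes 0.05 s, during which the arm holds its last target.

### The job

Get the cutting place ready: take the bamboo cup off the chopping board and stand it upright on the counter, and turn the board over (tip it up against the sloped steel fence) so that its grooved side is up and it lies flat and square with its long edge close against the foot of the fence, not sticking out past the fence's ends. Also swing the scrap chute's cover aside on its pin until the port is wholly clear. Leave everything else on the counter where it stands.

Things in the scene. Friction and masses are not known exactly. Their poses are not given: they have to be found in the camera images.
- board: Wooden chopping board 170 x 130 x 14 mm, 0.2 kg. Origin: its very middle; x along the length, y along the width, z through the thickness. It starts flat on the counter, +z (plain face) up; the -z face, with a dark juice groove, is underneath and must end on top. Too wide to grasp lying flat. Its long edge starts facing the fence, turned up to 30 degrees, its middle 120 to 165 mm from the foot line.
- cup: Empty bamboo cup, 60 mm outer diameter, 85 mm tall, 5 mm wall, 0.09 kg, standing on the board at the start. Origin: centre of its underside; z up along its axis.
- fence: Fixed bent-steel fence, 280 mm long. Origin: on the counter, middle of its foot line; x along it, y into it (away from the board). Its face bends up from (y 0, z 0) through (24, 22) and (39, 42) to its top edge (48, 62) mm; struts behind reach y 77. The board, pushed low at its near edge, slides up it (friction 0.6) and stays leaning on the top edge at 52 degrees, the upper 50 mm free to pinch across its thickness.
- chute: Fixed low steel scrap chute, 150 x 150 x 40 mm, with an 80 mm round port in its top (and a 25 mm deep lug on the +x side carrying the pin). Origin: on the counter under the port's centre; the pin is at x 85 mm, z up.
- cover (a joint): Angle (rad) of the flat swivel cover (100 mm disc on an arm, 5 mm thick, top 48 mm above the counter) about its upright pin: 0 = over the port (knob then lies from the pin towards the chute's -x), growing clockwise seen from above, stop at 2.0. The port is wholly clear from 1.12 on. It stays where it is left (under 2 N at the knob).
- cover_knob (a point): Top centre of the cover's upright round knob, 18 mm diameter, 36 mm tall above the cover (its top at 84 mm above the counter), 118 mm from the pin.
- cover_pin (a point): The cover's pin axis, at the height of the cover's top face (48 mm).
- tube_a: A bamboo tube like the cup (60 mm across, 85 mm tall) standing on the counter; a bystander, leave alone. Origin: centre of its underside, z up.
- tube_b: A second bamboo tube like the cup (60 mm across, 85 mm tall) standing on the counter; a bystander, leave alone. Origin: centre of its underside, z up.
- tube_c: A third bamboo tube like the cup (60 mm across, 85 mm tall) standing on the counter; a bystander, leave alone. Origin: centre of its underside, z up.
- leaves: Bystander, leave alone: tied stack of green folded leaves, 170 x 60 x 35 mm. Origin: centre of its underside, x along its length.
- canister: Bystander, leave alone: metal can, 76 mm diameter, 100 mm tall. Origin: centre of its underside.
- jar: Bystander, leave alone: amber jar, 68 mm diameter, 90 mm tall. Origin: centre of its underside.
- spatula: Bystander, leave alone: spatula, 200 mm long, lying flat, x along its length. Origin: on its underside near the middle.

How it is judged:
At the end, for the whole second after the job is handed in: The board lies flat and still, grooved face up, its long edge within 20 mm of the fence's foot and parallel to it within 0.14 rad, its middle within 65 mm of the fence's middle; the cup stands upright and still on the counter; the cover is turned beyond 1.1 rad (angle between board's own z axis and vertical above 3.06 rad and height (world z) of board below 0.012 m and y of board in the frame of fence above -0.085 m and x of board in the frame of fence between -0.065 and 0.065 m and angle between the x axis of board and the x axis of fence, either way round below 0.14 rad and linear speed of each of board, cup below 0.02 m/s and angle between cup's own z axis and vertical below 0.08 rad and height (world z) of cup below 0.006 m and value of joint cover above 1.1 rad); the robot touches nothing.
It fails at once if a bystander is moved more than 30 mm or tipped over (distance of any of tube_a, tube_b, tube_c, leaves, canister, jar, spatula from where it was at the start of the episode above 0.03 m or angle between any of tube_a, tube_b, tube_c, leaves, canister, jar, spatula's own z axis and vertical above 0.5 rad).
It also fails if it takes over 67 s, if anything falls off the work surface, if the arm or the gripper's body presses on something with over 40 N, if the wrist force passes 120 N, or if a joint passes its speed limit or range.

## Working session

There is one attempt and no reset: what is moved stays moved. The work goes in short steps, Python scripts to look and compute and a tool call to move; the robot and the scene stay as the last step left them, time stands still between calls to the robot, and variables do not carry over. Pictures are saved under pics/ and viewed, and the job is handed in when it is done.

Besides the shell and the picture viewer there is one more tool, called after "Call:" as name(argument=value, ...) on one line, values as JSON. servo_tool: Moves the arm, as the interface text tells. Its arguments: {"type":"object","properties":{"steps":{"type":"array","items":{"type":"array"}},"grip_force":{"type":"number"}},"required":["steps"]}

```bash
mkdir -p pics; ls
python3 - <<'E'
from cell import bot,cams,spotter
import cv2
s=bot.sense();print(s)
for n in ("scene","side","wrist"):
    im=cams.get_image(n);cv2.imwrite(f"pics/a_{n}.png",im[:,:,::-1]);print(n,cams.get_calibration(n))
E
```

```text
pics
{'time': 0.0, 'joint_pos': array([-1.24670162,  0.70705066, -0.02762455,  1.48499645,  0.02199806,
        0.95088965, -0.07547663]), 'joint_velocities': array([ 0.00136946,  0.00039095,  0.00153245, -0.00132438, -0.00106957,
        0.00081902,  0.000486  ]), 'joint_efforts': array([-5.56262985e-04, -8.83199859e+01,  1.23436734e+00, -2.36176550e+01,
        1.68618135e-02,  6.28553811e-03,  1.01016347e-06]), 'tcp_pos': array([0.20558113, 0.53672954, 0.24185804]), 'tool_rot': array([ 0.58229631, -0.4009452 ,  0.5828925 ,  0.40051253]), 'ft_force': array([ 0.09416218,  0.84873964, -0.01692286]), 'wrist_torque': array([ 0.02235811,  0.03557902, -0.03467457]), 'width': 0.08546138822524672}
scene {'vfov': 50.52164754845623, 'cx': 319.79124470915696, 'cy': 245.98798320943587, 'k1': -0.09471970343812336, 'R': array([[ 0.59095647,  0.80659152,  0.0134378 ],
       [ 0.56531985, -0.40218846, -0.72017908],
       [-0.57548581,  0.43319115, -0.69365807]]), 't': array([-0.22913698, -0.28828088,  1.65577911])}
side {'vfov': 52.14021345197315, 'cx': 319.926542197668, 'cy': 239.0853608756366, 'k1': -0.1196545221228452, 'R': array([[-0.99980045, -0.01704601, -0.01041614],
       [-0.00495532,  0.71674682, -0.69731588],
       [ 0.01935219, -0.69712511, -0.71668826]]), 't': array([0.51865175, 0.14898368, 0.97055381])}
wrist {'vfov': 64.80406173910393, 'cx': 313.8068037925493, 'cy': 241.72713931934595, 'k1': -0.07821496666112103, 'R': array([[ 0.35815614,  0.93366109, -0.00106916],
       [ 0.90214381, -0.34577051,  0.25802965],
       [ 0.24054256, -0.09337944, -0.96613641]]), 't': array([-0.57417257, -0.0320879 ,  0.37770814])}
```

View pics/a_scene.png

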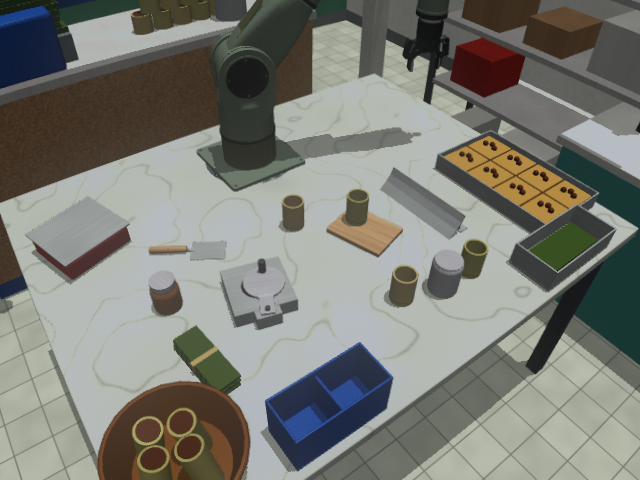

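View pics/a_side.png

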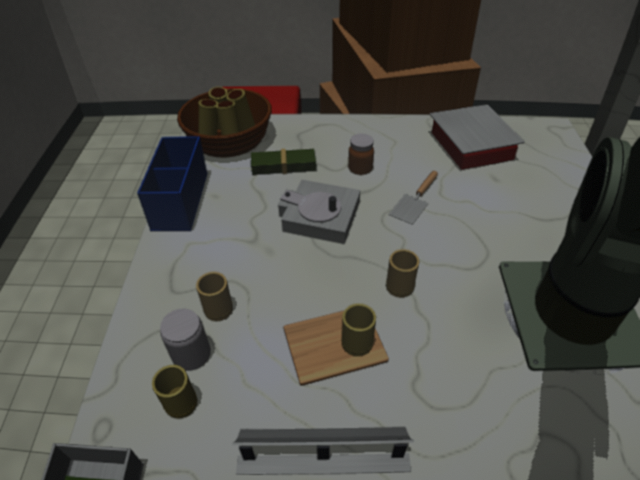

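View pics/a_wrist.png

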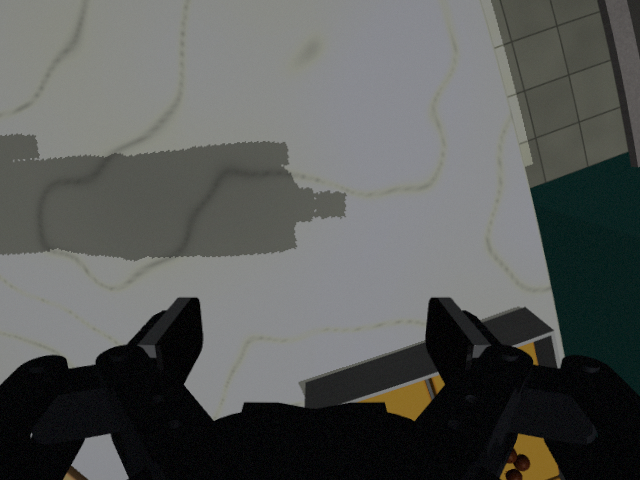

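```bash
cat > h.py <<'E'
from cell import bot,cams,spotter
import cv2, numpy as np
from scipy.spatial.transform import Rotation as Rr
def K(c): 
    f=240/np.tan(np.radians(c["vfov"]/2)); return f
def proj(c,X):
    X=np.atleast_2d(X); p=X@np.array(c["R"]).T+c["t"]; s=p[:,:2]/p[:,2:]; r2=(s**2).sum(1,keepdims=True)
    return s*(1+c["k1"]*r2)*K(c)+[c["cx"],c["cy"]]
def unproj(c,uv,z):
    d=(np.atleast_2d(uv).astype(float)-[c["cx"],c["cy"]])/K(c); s=d.copy()
    for _ in range(20): s=d/(1+c["k1"]*(s**2).sum(1,keepdims=True))
    R=np.array(c["R"]); ray=np.c_[s,np.ones(len(s))]@R; o=-R.T@c["t"]
    return o+ray*((z-o[2])/ray[:,2])[:,None]
def snap(n,name):
    im=cams.get_image(n); cv2.imwrite(f"pics/{name}.png",im[:,:,::-1]); return im
E
python3 - <<'E'
from h import *
Z=dict(board=0,cup=0.014,fence=0,chute=0,cover_knob=.084,cover_pin=.048,tube_a=0,leaves=0,canister=0,jar=0,spatula=0)
snap("scene","b_scene");snap("side","b_side")
np.set_printoptions(precision=4,suppress=True)
for n in Z:
  for cn in("scene","side"):
    c=cams.get_calibration(cn)
    r=spotter.pinpoint(n,cn)
    z=0.007 if n=="board" else Z[n]
    for d in r[:5]:
        if d["score"]>.2: print(n,cn,round(d["score"],2),np.round(d["point"],1),unproj(c,[d["point"]],z)[0])
for n in("board","cup"):
  for cn in("scene","side"):
    c=cams.get_calibration(cn)
    r=spotter.outline_of(n,cn)
    for d in r[:3]: print(n,cn,d["score"],d["extent"])
    if n=="board":
        m=r[0]["region"]; np.save(f"board_{cn}.npy",m)
        q,_=cv2.findContours(m.astype(np.uint8),0,2); q=max(q,key=cv2.contourArea)
        h=cv2.convexHull(q); a=cv2.approxPolyDP(h,4,True)[:,0]; print(a.tolist()); print(unproj(c,a,.014)[:,:2])
print(bot.sense()["time"])
E
```

```text
board scene 0.57 [364.6 227.8] [0.4872 0.0806 0.007 ]
board scene 0.48 [354.7 218.7] [0.4415 0.0825 0.007 ]
board side 0.87 [335.  341.9] [0.4889 0.0739 0.007 ]
cup scene 0.72 [353.3 217.3] [0.4406 0.0776 0.014 ]
cup scene 0.47 [294.7 222.8] [ 0.3649 -0.0695  0.014 ]
cup side 0.9 [354.  344.6] [0.4535 0.0839 0.014 ]
fence scene 0.93 [412.1 212.9] [0.5116 0.2402 0.    ]
fence scene 0.22 [466.5 271.4] [0.7635 0.1935 0.    ]
fence side 0.93 [320.6 427.3] [0.5135 0.2393 0.    ]
chute scene 0.8 [262.5 293.8] [ 0.5226 -0.2719  0.    ]
chute side 0.92 [321.7 215.3] [ 0.5193 -0.284   0.    ]
cover_knob scene 0.66 [258.5 260.2] [ 0.4928 -0.2582  0.084 ]
cover_knob side 0.63 [330.7 196.5] [ 0.4981 -0.2559  0.084 ]
cover_pin scene 0.81 [262.9 306.4] [ 0.5922 -0.3101  0.048 ]
cover_pin scene 0.72 [469.6 271.7] [0.7935 0.1562 0.048 ]
cover_pin scene 0.38 [353.7 218.2] [0.4738 0.0496 0.048 ]
cover_pin side 0.87 [287.4 195.4] [ 0.6003 -0.3011  0.048 ]
tube_a scene 0.97 [467.7 274.6] [ 0.773   0.1875 -0.    ]
tube_a scene 0.96 [402.8 299.9] [ 0.7368 -0.0062 -0.    ]
tube_a scene 0.89 [292.  222.4] [
[... 635 characters left out ...]
 ]
spatula scene 0.59 [184.9 254.6] [ 0.2885 -0.3677  0.    ]
spatula side 0.78 [419.2 192.1] [ 0.2735 -0.372   0.    ]
spatula side 0.54 [320.6 216.2] [ 0.5219 -0.2808  0.    ]
board scene 0.71 [327.1, 211.0, 74.8, 44.5]
board scene 0.64 [241.9, 259.7, 40.8, 54.4]
[[402, 228], [379, 256], [326, 230], [345, 211], [369, 212]]
[[ 0.5533  0.159 ]
 [ 0.5989  0.0354]
 [ 0.4388 -0.0167]
 [ 0.4056  0.0756]
 [ 0.4484  0.1287]]
board side 0.57 [285.7, 311.9, 103.3, 72.8]
[[377, 331], [386, 361], [300, 384], [286, 325], [341, 311]]
[[0.4087 0.0535]
 [0.3961 0.1186]
 [0.5509 0.166 ]
 [0.5834 0.0412]
 [0.4769 0.007 ]]
cup scene 0.8 [345.0, 188.5, 23.3, 36.5]
cup side 0.94 [343.2, 303.4, 32.3, 52.3]
1.55
```

```bash
cat > ov.py <<'E'
from h import *
def rot(t): return np.array([[np.cos(t),-np.sin(t)],[np.sin(t),np.cos(t)]])
def overlay(files,board,cup,fence,out,box=None,s=3):
    for cn,f in files.items():
        c=cams.get_calibration(cn); im=cv2.imread(f"pics/{f}.png")
        x0,y0,w,h=box[cn]
        im=cv2.resize(im[y0:y0+h,x0:x0+w],None,fx=s,fy=s,interpolation=cv2.INTER_CUBIC)
        def pl(X,col,cl=True):
            p=((proj(c,X)-[x0,y0]+.5)*s).round().astype(int); cv2.polylines(im,[p[:,None]],cl,col,1)
        if board is not None:
            x,y,t=board; q=np.array([[.085,.065],[-.085,.065],[-.085,-.065],[.085,-.065]])@rot(t).T+[x,y]
            for z in (0,.014): pl(np.c_[q,np.full(4,z)],(0,0,255) if z else (255,0,0))
        if cup is not None:
            a=np.linspace(0,6.28,40); 
            for z in(cup[2],cup[2]+.085): pl(np.c_[cup[0]+.03*np.cos(a),cup[1]+.03*np.sin(a),np.full(40,z)],(0,255,0))
        if fence is not None:
            x,y,t=fence
            for yy,z in((0,0),(.024,.022),(.048,.062)):
                q=np.array([[-.14,yy],[.14,yy]])@rot(t).T+[x,y]; pl(np.c_[q,[z,z]],(255,0,255),False)
        cv2.imwrite(f"pics/{out}_{cn}.png",im)
E
python3 - <<'E'
from ov import *
b=spotter.outline_of("fence","side")[0]["region"]
q,_=cv2.findContours(b.astype(np.uint8),0,2);q=max(q,key=cv2.contourArea);print(cv2.approxPolyDP(cv2.convexHull(q),2,True)[:,0].tolist())
overlay(dict(scene="b_scene",side="b_side"),(.493,.076,np.radians(17.5)),(.447,.081,.014),(.5125,.24,0),"o1",dict(scene=(300,150,190,130),side=(210,280,220,200)))
E
```

```text
[[410, 439], [408, 471], [238, 473], [236, 469], [234, 443], [241, 429], [404, 427]]
```

View pics/o1_scene.png

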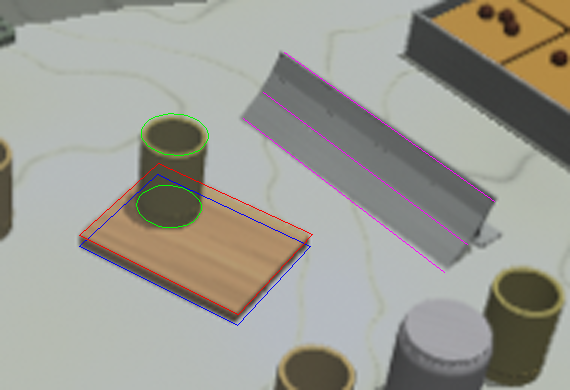

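View pics/o1_side.png

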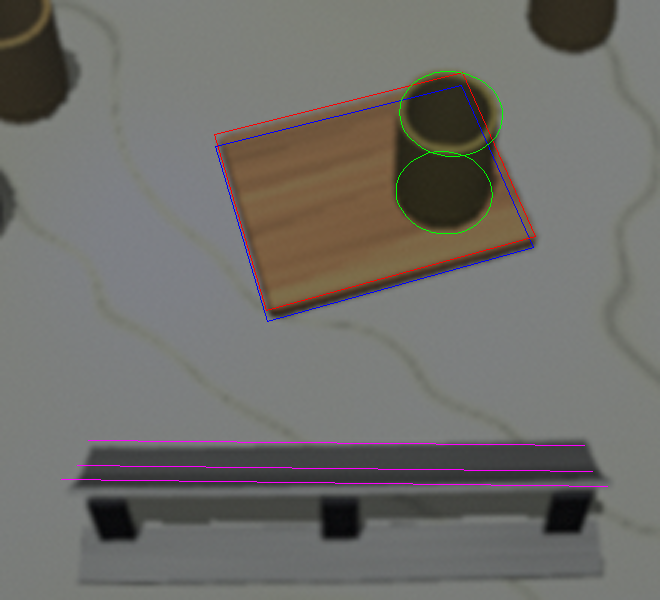

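Run:
```python
from h import *
import cell; print([a for a in dir(bot) if a[0]!='_'])
s=bot.sense(); q=s["tool_rot"]; print(np.round(Rr.from_quat(np.r_[q[1:],q[0]]).as_matrix(),3))
```

```text
['MotionError', 'job_done', 'sense']
[[-0.    -0.934  0.358]
 [-0.     0.358  0.934]
 [-1.     0.    -0.   ]]
```

Call:
servo_tool(steps=[[[24.3,-45.5,-7],[0,0,21],-1],[[24.3,-45.5,-7],[0,0,21],-1],[[24.3,-45.5,-7],[0,0,21],-1],[[24.3,-45.5,-7],[0,0,21],-1],[[24.3,-45.5,-7],[0,0,21],-1]])

```text
time: 2.02
tcp_pos: [0.3034, 0.353, 0.2142]
tool_rot: [0.5, -0.5, 0.499, 0.501]
ft_force: [1.9, 1.2, 0.3]
width: 0.0852
```

Call:
servo_tool(steps=[[[14.6,-27.1,-4],[0,0,0],-1],[[14.6,-27.1,-4],[0,0,0],-1],[[14.6,-27.1,-4],[0,0,0],-1],[[14.6,-27.1,-4],[0,0,0],-1],[[14.6,-27.1,-4],[0,0,0],-1]])

```text
time: 2.43
tcp_pos: [0.4013, 0.171, 0.1875]
tool_rot: [0.5, -0.501, 0.499, 0.501]
ft_force: [1.6, 0.2, -1.0]
width: 0.0852
```

Call:
servo_tool(steps=[[[5,-9.2,-1],[0,0,0],-1],[[5,-9.2,-1],[0,0,0],-1],[[5,-9.2,-1],[0,0,0],-1],[[5,-9.2,-1],[0,0,0],-1],[[5,-9.2,-1],[0,0,0],-1]])

```text
time: 2.85
tcp_pos: [0.4516, 0.078, 0.1773]
tool_rot: [0.5, -0.5, 0.5, 0.5]
ft_force: [-0.1, 0.9, -0.7]
width: 0.0856
```

Run:
```python
from h import *
s=bot.sense(); print(s["time"],s["tcp_pos"],s["joint_pos"],s["ft_force"])
snap("wrist","c_wrist"); c=cams.get_calibration("wrist")
for n,z in(("cup",.014),):
    for d in spotter.pinpoint(n,"wrist")[:3]: print(n,d["score"],d["point"],unproj(c,[d["point"]],z))
o=spotter.outline_of("cup","wrist"); print([(x["score"],x["extent"]) for x in o[:3]])
```

```text
2.85 [0.45159469 0.07798626 0.17729126] [-0.10307536  0.65319206 -0.2357604   1.97589524  0.27759597  0.54246826
  1.03942202] [-0.07786241  0.90058155 -0.67875798]
cup 0.89 [314.7, 224.9] [[0.44975909 0.08002231 0.014     ]]
[(0.82, [264.8, 187.7, 102.5, 114.5]), (0.65, [0.0, 240.0, 14.4, 143.1])]
```

View pics/c_wrist.png

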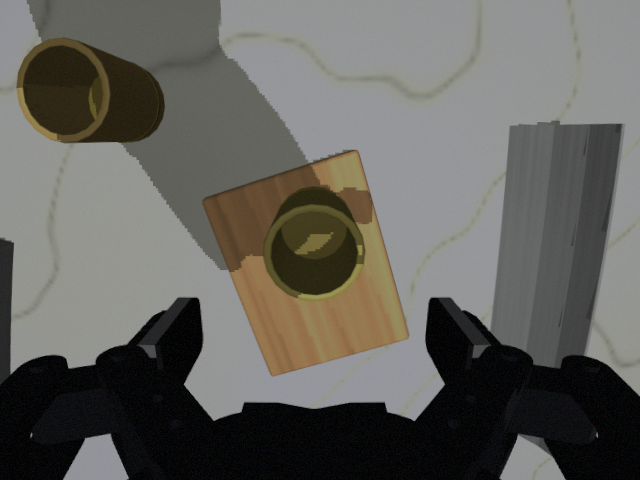

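Run:
```python
from h import *
np.set_printoptions(precision=4,suppress=True)
c=cams.get_calibration("wrist")
b=unproj(c,[[204,198],[358,151],[409,338],[273,376]],.014);print(b,b.mean(0)); print(np.linalg.norm(np.roll(b,-1,0)-b,axis=1))
print(unproj(c,[[315,252]],.099), unproj(c,[[509,126],[492,335]],0),unproj(c,[[622,125]],.062))
```

```text
[[ 0.4281 -0.0063  0.014 ]
 [ 0.3919  0.1136  0.014 ]
 [ 0.5503  0.1637  0.014 ]
 [ 0.5888  0.0438  0.014 ]] [0.4898 0.0787 0.014 ]
[0.1253 0.1662 0.1259 0.1683]
[[0.4468 0.0808 0.099 ]] [[0.3706 0.2365 0.    ]
 [0.5562 0.2456 0.    ]] [[0.3697 0.2848 0.062 ]]
```

Call:
servo_tool(steps=[[[-0.4,0.3,-4],[0,0,0],-1],[[-0.4,0.3,-8],[0,0,0],-1],[[-0.4,0.3,-11.7],[0,0,0],-1],[[-0.4,0.3,-11.7],[0,0,0],-1],[[-0.4,0.3,-11.7],[0,0,0],1]], grip_force=25)

```text
time: 3.42
tcp_pos: [0.4461, 0.0838, 0.0605]
tool_rot: [0.498, -0.501, 0.499, 0.502]
ft_force: [-0.2, 0.3, 0.3]
width: 0.0756
```

Call:
servo_tool(steps=[[[0,0,0],[0,0,0],1],[[0,0,0],[0,0,0],1],[[0,0,0],[0,0,0],1],[[0,0,0],[0,0,0],1],[[0,0,0],[0,0,0],1]])

```text
time: 3.83
tcp_pos: [0.4471, 0.0842, 0.0627]
tool_rot: [-0.499, 0.501, -0.498, -0.501]
ft_force: [-2.5, 1.2, 19.2]
width: 0.0601
```

Call:
servo_tool(steps=[[[0,0,1],[0,0,0],1],[[0,0,3],[0,0,0],1],[[0,0,6],[0,0,0],1],[[3,0,8],[0,0,0],1],[[7,0.4,8],[0,0,0],1]])

```text
time: 4.25
tcp_pos: [0.5179, 0.088, 0.1489]
tool_rot: [-0.501, 0.502, -0.496, -0.5]
ft_force: [1.3, 0.4, -1.1]
width: 0.0602
```

Call:
servo_tool(steps=[[[13.7,1.2,0],[0,0,0],1],[[13.7,1.2,0],[0,0,0],1],[[13.7,1.2,0],[0,0,0],1],[[13.7,1.2,0],[0,0,0],1],[[13.7,1.2,-3],[0,0,0],1]])

```text
time: 4.67
tcp_pos: [0.6607, 0.1004, 0.125]
tool_rot: [0.505, -0.504, 0.493, 0.498]
ft_force: [-0.2, -0.1, -1.7]
width: 0.06
```

Run:
```python
from h import *
s=bot.sense(); print(s["time"],s["tcp_pos"],s["joint_pos"])
snap("scene","d_scene");snap("side","d_side")
```

```text
4.6667 [0.66074232 0.1004254  0.12499689] [-0.08481845  0.99083024 -0.27338332  1.24562437  0.28601406  0.92392755
  1.16603985]
```

View pics/d_scene.png

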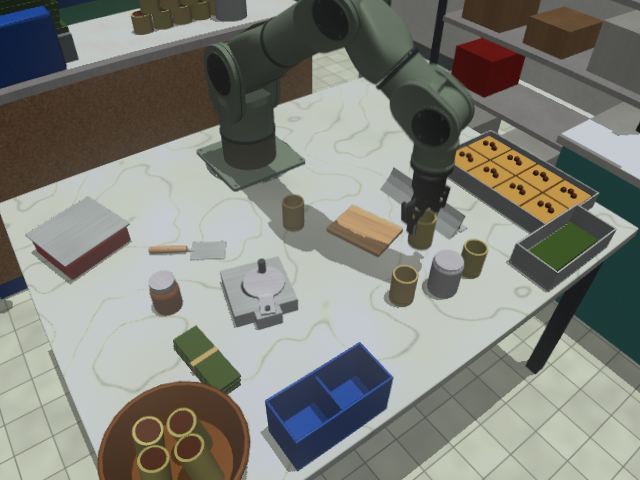

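View pics/d_side.png

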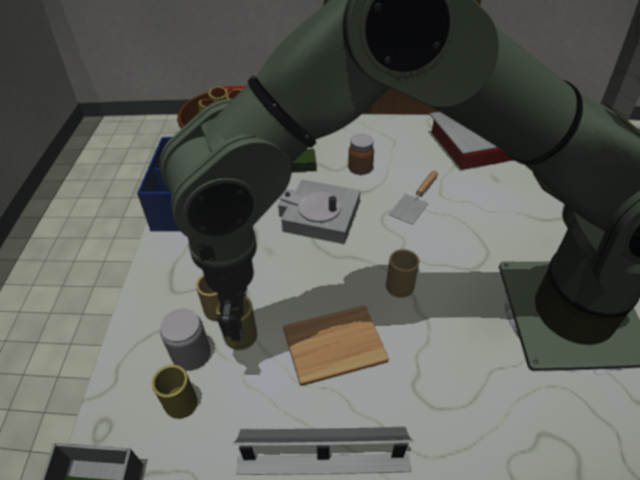

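Call:
servo_tool(steps=[[[-0.3,0,-3],[0,0,0],1],[[-0.3,0,-6],[0,0,0],1],[[-0.3,0,-7.4],[0,0,0],1],[[-0.3,0,-7.4],[0,0,0],1],[[-0.3,0,-7.6],[0,0,0],1]])

```text
time: 5.18
tcp_pos: [0.651, 0.0997, 0.0431]
tool_rot: [-0.5, 0.502, -0.497, -0.501]
ft_force: [0.4, 1.0, -0.3]
width: 0.0604
```

Run:
```python
from h import *
snap("side","e_side");s=bot.sense(); print(s["time"],s["tcp_pos"],s["ft_force"])
c=cams.get_calibration("side"); im=cv2.imread("pics/e_side.png"); im=cv2.resize(im[250:400,150:350],None,fx=4,fy=4,interpolation=2)
def circ(x,y,z):
    a=np.linspace(0,6.28,40);p=((proj(c,np.c_[x+.03*np.cos(a),y+.03*np.sin(a),np.full(40,z)])-[150,250])*4).astype(int);cv2.polylines(im,[p[:,None]],True,(0,255,0),1)
circ(.652,.1,0);circ(.652,.1,.085)
cv2.imwrite("pics/e2.png",im)
```

```text
5.2333 [0.65091293 0.09965832 0.04263667] [ 1.23060848  0.04130337 -1.56816194]
```

View pics/e2.png

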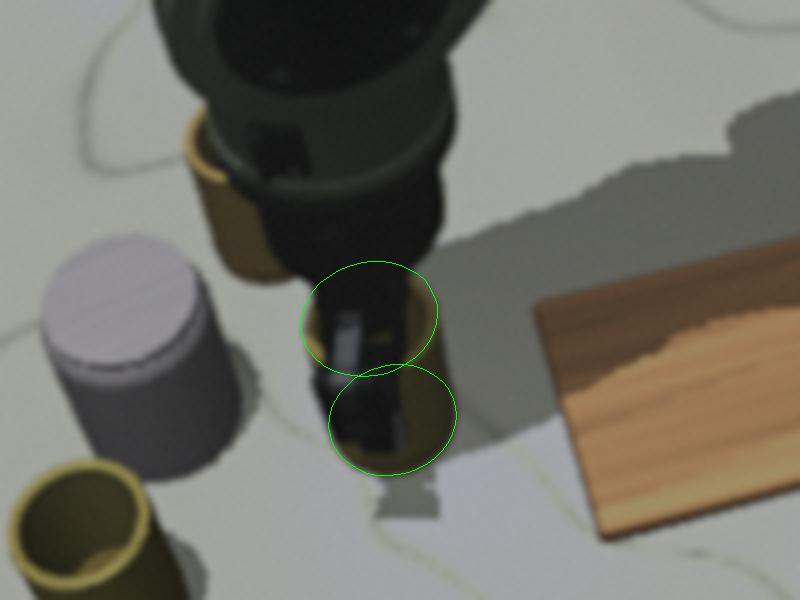

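Call:
servo_tool(steps=[[[0,0,-0.1],[0,0,0],1],[[0,0,-0.2],[0,0,0],1],[[0,0,-0.3],[0,0,0],1],[[0,0,-0.4],[0,0,0],1],[[0,0,-0.5],[0,0,0],1]])

```text
time: 5.65
tcp_pos: [0.6521, 0.0998, 0.0411]
tool_rot: [-0.501, 0.502, -0.496, -0.5]
ft_force: [-10.7, -1.8, 44.5]
width: 0.0602
```

Call:
servo_tool(steps=[[[0,0,0.15],[0,0,0],1],[[0,0,0.15],[0,0,0],-1],[[0,0,0.15],[0,0,0],-1],[[0,0,0.15],[0,0,0],-1],[[0,0,0.15],[0,0,0],-1]])

```text
time: 6.07
tcp_pos: [0.6519, 0.0998, 0.0423]
tool_rot: [-0.501, 0.502, -0.496, -0.5]
ft_force: [0.2, -0.2, -0.1]
width: 0.0849
```

Call:
servo_tool(steps=[[[0,0,0],[0,0,0],-1],[[0,0,3],[0,0,0],-1],[[0,0,7],[0,0,0],-1],[[0,0,10],[0,0,0],-1],[[-2,-1,11],[0,0,0],-1]])

```text
time: 6.48
tcp_pos: [0.6348, 0.0918, 0.1563]
tool_rot: [-0.503, 0.504, -0.494, -0.499]
ft_force: [-0.4, 0.8, -0.1]
width: 0.0855
```

Call:
servo_tool(steps=[[[-13.9,-34.9,2],[0,0,-26],-1],[[-13.9,-34.9,2],[0,0,-26],-1],[[-13.9,-34.9,2],[0,0,-26],-1],[[-13.9,-34.9,2],[0,0,-26],-1],[[-13.9,-34.9,2],[0,0,-26],0]])

```text
time: 6.9
tcp_pos: [0.5549, -0.1051, 0.1659]
tool_rot: [0.603, -0.378, 0.596, 0.372]
ft_force: [1.2, -0.1, -0.3]
width: 0.0756
```

Run:
```python
from h import *
s=bot.sense(); q=s["tool_rot"]; print(s["tcp_pos"]); print(np.round(Rr.from_quat(np.r_[q[1:],q[0]]).as_matrix(),3))
```

```text
[ 0.55494546 -0.10514068  0.16592631]
[[ 0.014 -0.899  0.438]
 [-0.002  0.438  0.899]
 [-1.    -0.013  0.005]]
```

Call:
servo_tool(steps=[[[-6,-14.8,0.5],[0,0,0],-0.1],[[-6,-14.8,0.5],[0,0,0],-0.1],[[-6,-14.8,0.5],[0,0,0],-0.1],[[-6,-14.8,0.5],[0,0,0],-0.1],[[-6,-14.8,0.5],[0,0,0],-0.1]])

```text
time: 7.32
tcp_pos: [0.4913, -0.2605, 0.1709]
tool_rot: [0.604, -0.376, 0.598, 0.368]
ft_force: [-1.2, -0.9, 0.3]
width: 0.0467
```

Run:
```python
from h import *
s=bot.sense(); print(s["time"],s["tcp_pos"],s["width"])
snap("wrist","f_wrist"); c=cams.get_calibration("wrist")
for n,z in(("cover_knob",.084),("cover_pin",.048),("chute",0)):
    for d in spotter.pinpoint(n,"wrist")[:2]: print(n,d["score"],d["point"],unproj(c,[d["point"]],z))
```

```text
7.3167 [ 0.49133422 -0.26054755  0.17087147] 0.04672777120786366
cover_knob 0.94 [326.9, 253.6] [[ 0.49698056 -0.25010924  0.084     ]]
cover_pin 0.76 [325.3, 384.7] [[ 0.60472884 -0.3019524   0.048     ]]
chute 0.73 [304.5, 265.4] [[ 0.52320759 -0.28028943  0.        ]]
```

View pics/f_wrist.png

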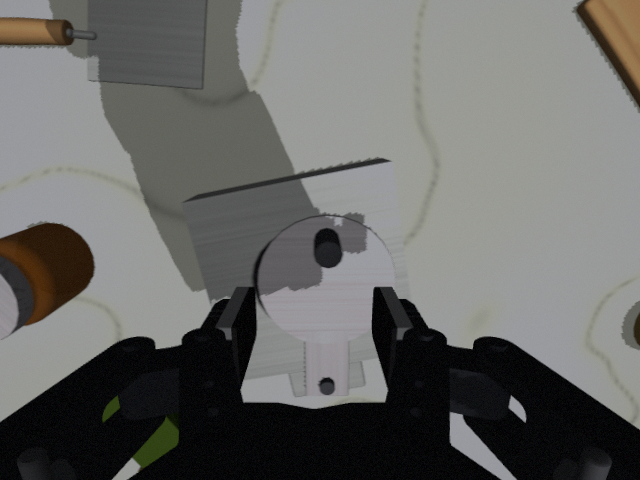

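Call:
servo_tool(steps=[[[0.6,1.0,-3],[0,0,0],-0.1],[[0.6,1.0,-6],[0,0,0],-0.1],[[0.6,1.0,-9],[0,0,0],-0.1],[[0.6,1.0,-10],[0,0,0],-0.1],[[0.6,1.0,-10],[0,0,0],0.3]])

```text
time: 7.93
tcp_pos: [0.5009, -0.2407, 0.069]
tool_rot: [0.602, -0.378, 0.596, 0.374]
ft_force: [-0.8, -0.9, -0.3]
width: 0.0364
```

Run:
```python
from h import *
s=bot.sense(); print(s["time"],s["tcp_pos"],s["width"],s["ft_force"])
P=np.array([.604,-.302]);K0=np.array([.497,-.2505])
from ov import rot
for d in np.arange(7,99,7): print(d,np.round((P+rot(-np.radians(d))@(K0-P)-s["tcp_pos"][:2])*100,1))
```

```text
7.9333 [ 0.50091227 -0.24066942  0.06904338] 0.03638641975902613 [-0.83717019 -0.86092393 -0.2883923 ]
7 [0.3 0.3]
14 [1.2 1.5]
21 [2.2 2.5]
28 [3.3 3.4]
35 [4.5 4.2]
42 [5.8 4.9]
49 [7.2 5.3]
56 [8.6 5.6]
63 [10.   5.7]
70 [11.5  5.7]
77 [12.9  5.5]
84 [14.3  5. ]
91 [15.6  4.5]
98 [16.9  3.7]
```

Call:
servo_tool(steps=[[[0.3,0.3,0],[0,0,-7],0.3],[[1.2,1.5,0],[0,0,-14],0.3],[[2.2,2.5,0],[0,0,-21],0.3],[[3.3,3.4,0],[0,0,-28],0.3],[[4.5,4.2,0],[0,0,-35],0.3]])

```text
time: 8.35
tcp_pos: [0.5472, -0.1975, 0.071]
tool_rot: [0.688, -0.179, 0.681, 0.174]
ft_force: [-0.1, -1.2, -0.8]
width: 0.03
```

Run:
```python
from h import *
s=bot.sense(); print(s["time"],s["tcp_pos"],s["width"],s["ft_force"])
q=s["tool_rot"]; print(np.round(Rr.from_quat(np.r_[q[1:],q[0]]).as_matrix(),3))
P=np.array([.604,-.302]);K0=np.array([.497,-.2505])
from ov import rot
for d in np.arange(35,99,7): print(d,np.round((P+rot(-np.radians(d))@(K0-P)-s["tcp_pos"][:2])*100,1))
snap("side","g_side");snap("scene","g_scene")
```

```text
8.35 [ 0.54722491 -0.19750713  0.07095143] 0.030014515486134777 [-0.07780134 -1.23807851 -0.83425429]
[[ 0.011 -0.483  0.875]
 [-0.005  0.875  0.483]
 [-1.    -0.01   0.007]]
35 [-0.1 -0.1]
42 [1.2 0.5]
49 [2.5 1. ]
56 [4.  1.3]
63 [5.4 1.4]
70 [6.9 1.4]
77 [8.3 1.1]
84 [9.7 0.7]
91 [11.   0.2]
98 [12.3 -0.6]
```

View pics/g_scene.png

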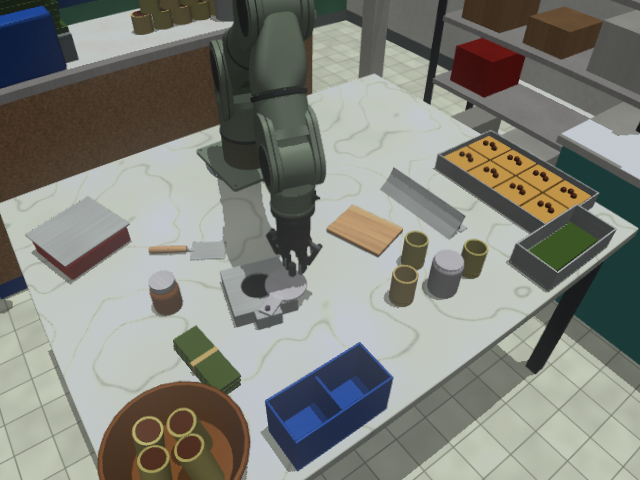

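The scene picture shows the cover following (port's dark hole opening at (257,285)) and the cup standing alone at (414,248). I'll continue the arc.

Call:
servo_tool(steps=[[[1.2,0.5,0],[0,0,-7],0.3],[[2.5,1.0,0],[0,0,-14],0.3],[[4.0,1.3,0],[0,0,-21],0.3],[[5.4,1.4,0],[0,0,-28],0.3],[[6.9,1.4,0],[0,0,-35],0.3]])

```text
time: 8.87
tcp_pos: [0.6179, -0.1818, 0.0721]
tool_rot: [0.709, 0.033, 0.703, -0.04]
ft_force: [-2.6, -0.4, -0.2]
width: 0.03
```

Call:
servo_tool(steps=[[[1.4,-0.3,0],[0,0,-7],0.3],[[2.8,-0.7,0],[0,0,-14],0.3],[[4.1,-1.2,0],[0,0,-21],0.3],[[4.1,-1.2,0],[0,0,-21],0.3],[[4.1,-1.2,0],[0,0,-21],0.1]])

```text
time: 9.28
tcp_pos: [0.6587, -0.194, 0.0728]
tool_rot: [0.69, 0.159, 0.686, -0.167]
ft_force: [0.2, -1.1, 0.5]
width: 0.038
```

Call:
servo_tool(steps=[[[-0.4,0.1,0],[0,0,0],0.1],[[-0.4,0.1,3],[0,0,0],0],[[-0.4,0.1,6],[0,0,0],0],[[-0.4,0.1,9],[0,0,0],-0.5],[[-0.4,0.1,9.5],[0,0,0],-1]])

```text
time: 9.7
tcp_pos: [0.6553, -0.1937, 0.1735]
tool_rot: [0.693, 0.158, 0.684, -0.166]
ft_force: [0.6, -0.1, 1.1]
width: 0.0654
```

Run:
```python
from h import *
s=bot.sense(); print(s["time"],s["tcp_pos"],s["width"],s["ft_force"],s["joint_pos"])
q=s["tool_rot"]; print(np.round(Rr.from_quat(np.r_[q[1:],q[0]]).as_matrix(),3))
snap("side","h_side");snap("scene","h_scene")
for cn in("scene","side"):
  c=cams.get_calibration(cn)
  for n,z in(("cover_knob",.084),("cover_pin",.048),("board",.007)):
    for d in spotter.pinpoint(n,cn)[:2]: print(cn,n,d["score"],d["point"],unproj(c,[d["point"]],z))
```

```text
9.7 [ 0.65530639 -0.19370339  0.17350478] 0.0653950131979941 [ 0.61036036 -0.13584924  1.10792432] [ 0.11307158  0.97934129  0.32535419  1.13135345 -0.29663078  1.06108443
 -0.02020358]
[[ 0.01   0.447  0.894]
 [-0.014  0.894 -0.447]
 [-1.    -0.008  0.015]]
scene cover_knob 0.66 [318.2, 292.4] [[ 0.65595323 -0.20230452  0.084     ]]
scene cover_pin 0.98 [266.6, 308.7] [[ 0.60267537 -0.30680716  0.048     ]]
scene cover_pin 0.33 [291.8, 225.3] [[ 0.40114103 -0.102578    0.048     ]]
scene board 0.8 [363.1, 227.1] [[0.48259565 0.07908771 0.007     ]]
side cover_knob 0.88 [261.0, 214.1] [[ 0.64890167 -0.19715722  0.084     ]]
side cover_pin 0.67 [287.3, 194.7] [[ 0.60067705 -0.3035948   0.048     ]]
side board 0.73 [332.6, 341.9] [[0.49342755 0.07389605 0.007     ]]
```

View pics/h_scene.png

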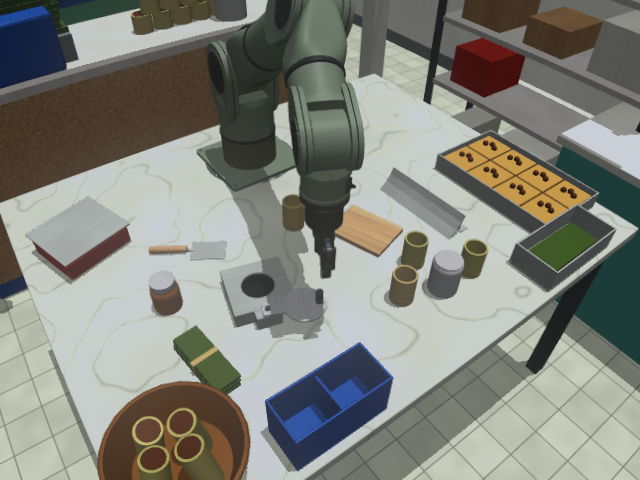

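View pics/h_side.png

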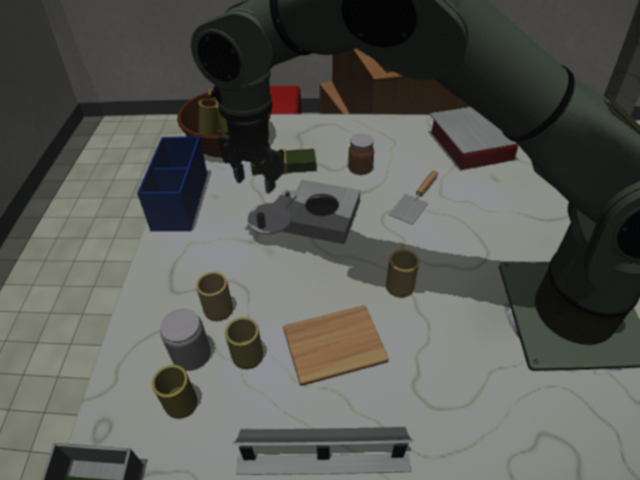

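Call:
servo_tool(steps=[[[-16.5,14.9,-3],[0,0,26.5],-1],[[-16.5,14.9,-3],[0,0,26.5],-1],[[-16.5,14.9,-3],[0,0,26.5],-1],[[-16.5,14.9,-3],[0,0,26.5],-1],[[-16.5,14.9,-5],[0,0,26.5],-1]])

```text
time: 10.52
tcp_pos: [0.5098, -0.0625, 0.1307]
tool_rot: [0.711, -0.005, 0.704, -0.001]
ft_force: [1.7, -0.0, -1.2]
width: 0.0854
```

Run:
```python
from h import *
s=bot.sense(); print(s["time"],s["tcp_pos"],s["width"],s["ft_force"],s["joint_pos"])
q=s["tool_rot"]; print(np.round(Rr.from_quat(np.r_[q[1:],q[0]]).as_matrix(),3))
```

```text
10.5167 [ 0.50984668 -0.06251871  0.13070759] 0.08535406897430411 [ 1.70278228 -0.03379155 -1.2102365 ] [-0.03523411  0.79355965  0.16538797  1.85039093 -0.22691457  0.50478425
  0.28510024]
[[ 0.01  -0.006  1.   ]
 [-0.009  1.     0.006]
 [-1.    -0.009  0.01 ]]
```

Call:
servo_tool(steps=[[[-1.8,1.5,-4],[0,0,0],-1],[[-1.8,1.5,-8],[0,0,0],-1],[[-1.8,1.5,-10.5],[0,0,0],-1],[[-1.8,1.5,-11],[0,0,0],-1],[[-1.8,1.5,-11.2],[0,0,0],-1]])

```text
time: 10.93
tcp_pos: [0.4912, -0.0477, 0.0179]
tool_rot: [0.71, -0.005, 0.704, -0.001]
ft_force: [0.2, -0.7, 1.5]
width: 0.0855
```

Call:
servo_tool(steps=[[[0,0,-0.2],[0,0,0],-1],[[0,0,-0.4],[0,0,0],-1],[[0,0,-0.6],[0,0,0],-1],[[0,0,-0.8],[0,0,0],-1],[[0,0,-0.8],[0,0,0],-1]])

```text
time: 11.35
tcp_pos: [0.4914, -0.0477, 0.0101]
tool_rot: [0.71, -0.005, 0.704, -0.001]
ft_force: [0.4, -0.1, 0.5]
width: 0.0855
```

Call:
servo_tool(steps=[[[0,0,-0.2],[0,0,0],-1],[[0,0,-0.4],[0,0,0],-1],[[0,0,-0.6],[0,0,0],-1],[[0,0,-0.6],[0,0,0],-1],[[0,0,-0.6],[0,0,0],-1]])

```text
time: 11.77
tcp_pos: [0.4913, -0.0477, 0.004]
tool_rot: [0.71, -0.005, 0.704, -0.001]
ft_force: [0.2, -0.1, -0.1]
width: 0.0853
```

Call:
servo_tool(steps=[[[0,0,-0.1],[0,0,0],-1],[[0,0,-0.2],[0,0,0],-1],[[0,0,-0.3],[0,0,0],-1],[[0,0,-0.3],[0,0,0],-1],[[0,0,-0.3],[0,0,0],-1]])

```text
time: 12.18
tcp_pos: [0.4913, -0.0477, 0.001]
tool_rot: [0.71, -0.005, 0.704, -0.001]
ft_force: [0.6, -0.6, -0.2]
width: 0.0853
```

Run:
```python
from h import *
s=bot.sense(); print(s["time"],s["tcp_pos"],s["width"],s["ft_force"])
im=snap("side","i_side"); cv2.imwrite("pics/i2.png",cv2.resize(im[220:420,230:430,::-1],None,fx=3,fy=3,interpolation=2))
```

```text
12.1833 [ 0.49132658 -0.04772341  0.00097897] 0.08534413032491951 [ 0.6411733  -0.62220606 -0.21113512]
```

View pics/i2.png

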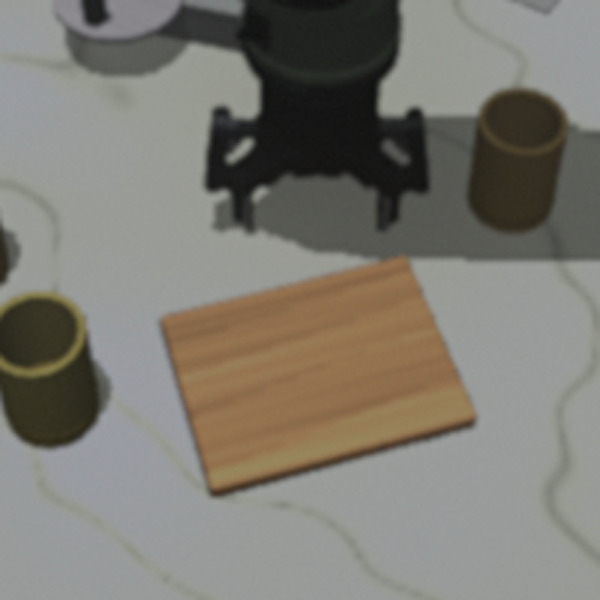

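Call:
servo_tool(steps=[[[0,2,0],[0,0,0],-1],[[0,3.2,0],[0,0,0],-1],[[0,4.4,0],[0,0,0],-1],[[0,5.6,0],[0,0,0],-1],[[0,6.8,0],[0,0,0],-1]])

```text
time: 12.65
tcp_pos: [0.4913, 0.0207, 0.0011]
tool_rot: [0.71, -0.005, 0.704, -0.001]
ft_force: [-0.9, -1.8, -0.1]
width: 0.0856
```

Call:
servo_tool(steps=[[[0,1.2,0],[0,0,0],-1],[[0,2.4,0],[0,0,0],-1],[[0,3.6,0],[0,0,0],-1],[[0,4.8,0],[0,0,0],-1],[[0,5.5,0],[0,0,0],-1]])

```text
time: 13.07
tcp_pos: [0.4912, 0.077, 0.0011]
tool_rot: [0.71, -0.005, 0.704, -0.001]
ft_force: [0.6, -1.7, 0.1]
width: 0.0854
```

Run:
```python
from h import *
s=bot.sense(); print(s["time"],s["tcp_pos"],s["width"],s["ft_force"])
im=snap("side","j_side"); cv2.imwrite("pics/j2.png",cv2.resize(im[260:480,210:430,::-1],None,fx=2.7,fy=2.7,interpolation=2))
```

```text
13.0667 [0.49119054 0.0769538  0.00106641] 0.0853893979629626 [ 0.60415764 -1.66898038  0.07245037]
```

View pics/j2.png

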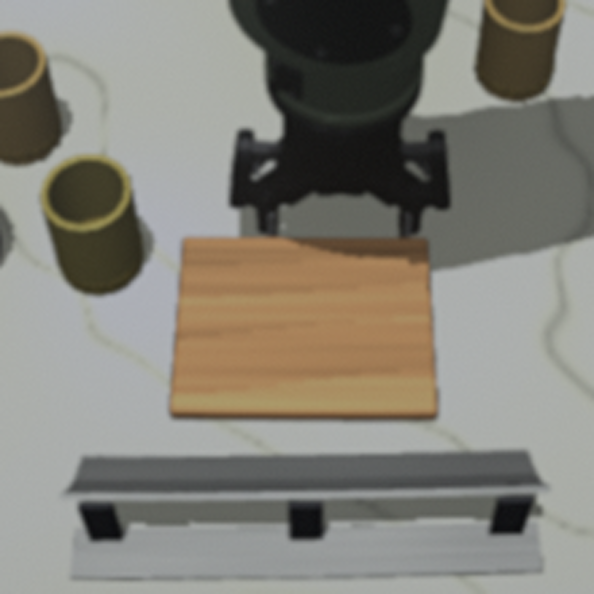

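Call:
servo_tool(steps=[[[0,-0.6,0],[0,0,2],-1],[[1,-0.6,0],[0,0,2],-1],[[2,-0.6,0],[0,0,2],-1],[[2,0.4,0],[0,0,2],-1],[[2,1.4,0],[0,0,2],-1]])

```text
time: 13.53
tcp_pos: [0.5114, 0.0909, 0.0011]
tool_rot: [0.71, -0.018, 0.704, 0.011]
ft_force: [-0.1, -2.6, 1.6]
width: 0.0854
```

Call:
servo_tool(steps=[[[0,1,0],[0,0,0],-1],[[0,2,0],[0,0,0],-1],[[0,3,0],[0,0,0],-1],[[0,4,0],[0,0,0],-1],[[0,5,0],[0,0,0],-1]])

```text
time: 13.95
tcp_pos: [0.5109, 0.1415, 0.0009]
tool_rot: [0.71, -0.018, 0.704, 0.011]
ft_force: [1.1, -12.9, -2.4]
width: 0.0856
```

Run:
```python
from h import *
s=bot.sense(); print(s["time"],s["tcp_pos"],s["width"],s["ft_force"])
im=snap("side","k_side"); cv2.imwrite("pics/k2.png",cv2.resize(im[260:480,210:430,::-1],None,fx=2.7,fy=2.7,interpolation=2))
```

```text
13.95 [0.51093395 0.14153918 0.00094949] 0.08563094783212563 [  1.14970686 -12.93925959  -2.41394131]
```

View pics/k2.png

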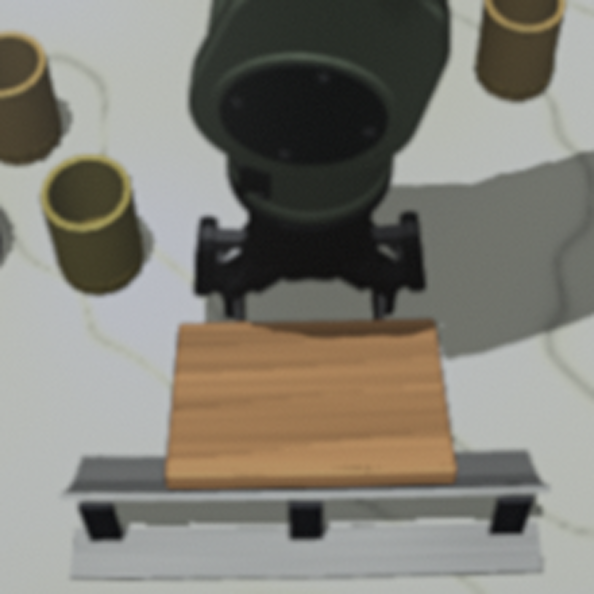

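Call:
servo_tool(steps=[[[0,0.8,0],[0,0,0],-1],[[0,1.6,0],[0,0,0],-1],[[0,2.4,0],[0,0,0],-1],[[0,3.2,0],[0,0,0],-1],[[0,4,0],[0,0,0],-1]])

```text
time: 14.42
tcp_pos: [0.5107, 0.1847, 0.0009]
tool_rot: [0.71, -0.018, 0.704, 0.013]
ft_force: [0.1, -1.5, -1.1]
width: 0.0857
```

Call:
servo_tool(steps=[[[0,0.8,0],[0,0,0],-1],[[0,1.6,0],[0,0,0],-1],[[0,2.2,0],[0,0,0],-1],[[0,2.7,0],[0,0,0],-1],[[0,2.7,0],[0,0,0],-1]])

```text
time: 14.83
tcp_pos: [0.5106, 0.2129, 0.0009]
tool_rot: [0.71, -0.019, 0.704, 0.013]
ft_force: [-0.5, -0.1, -0.7]
width: 0.0854
```

Run:
```python
from h import *
s=bot.sense(); print(s["time"],s["tcp_pos"],s["width"],s["ft_force"],s["joint_pos"])
im=snap("side","l_side"); cv2.imwrite("pics/l2.png",cv2.resize(im[260:480,210:430,::-1],None,fx=2.7,fy=2.7,interpolation=2))
im=snap("scene","l_scene"); cv2.imwrite("pics/l3.png",cv2.resize(im[100:300,300:500,::-1],None,fx=3,fy=3,interpolation=2))
```

```text
14.8333 [0.51057665 0.21293323 0.00085593] 0.08541648473051645 [-0.49162684 -0.07116649 -0.74919308] [-0.55444649  1.06520176  0.1870969   1.74547904 -0.43936536  0.36707518
 -0.00513965]
```

View pics/l2.png

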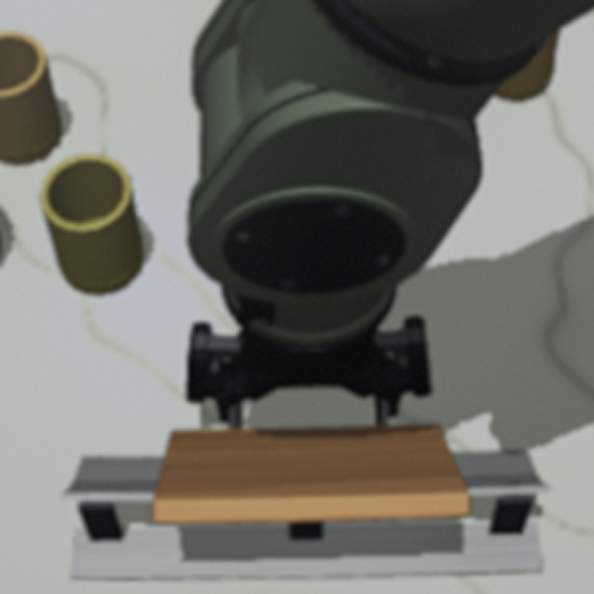

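View pics/l3.png

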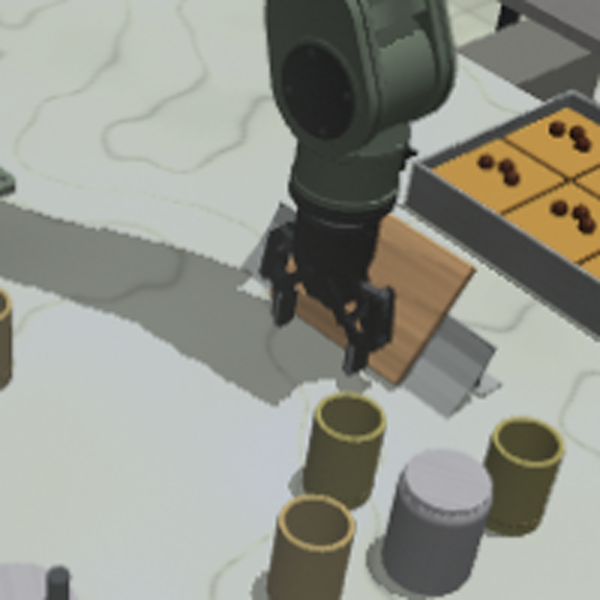

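Call:
servo_tool(steps=[[[0,0.3,0],[0,0,0],-1],[[0,0.6,0],[0,0,0],-1],[[0,0.6,0],[0,0,0],-1],[[0,0.6,0],[0,0,0],-1],[[0,0.6,0],[0,0,0],-1]])

```text
time: 15.35
tcp_pos: [0.5108, 0.2175, 0.001]
tool_rot: [0.71, -0.018, 0.704, 0.013]
ft_force: [0.5, -3.1, -0.1]
width: 0.0852
```

Call:
servo_tool(steps=[[[0,-2,0],[0,0,-2],-1],[[0,-5,1],[0,0,-2],-1],[[0,-7,5],[0,0,-2],-1],[[0,-7,9],[0,0,-2],-1],[[0,-7,13],[0,0,-2],-1]])

```text
time: 15.77
tcp_pos: [0.5105, 0.146, 0.1325]
tool_rot: [0.709, -0.005, 0.705, -0.001]
ft_force: [-0.3, 1.8, 0.6]
width: 0.0854
```

```bash
cat > kin.py <<'E'
import numpy as np
from scipy.spatial.transform import Rotation as Rr
from scipy.optimize import least_squares
def fk(q,p):
    # p: h,L1,L2,L3, offsets ax1..,
    h,L1,L2,L3,b1,b2,b3,b4=p
    E=lambda a,t: Rr.from_rotvec(np.array(a)*t).as_matrix()
    z=[0,0,1];y=[0,1,0]
    R=E(z,-q[0]); x=np.array([0,0,h])+R@[b1,0,0]
    R=R@E(y,q[1])@E(z,-q[2]); x=x+R@[b2,0,L1]
    R=R@E(y,q[3]); x=x+R@[b3,0,0]
    R=R@E(z,-q[4]); x=x+R@[0,0,L2]
    R=R@E(y,q[5]); x=x+R@[b4,0,0]
    R=R@E(z,-q[6]); x=x+R@[0,0,L3]
    # tool: x=approach(z of R)
    return x,R
E
python3 - <<'E'
from h import *
from kin import *
s=bot.sense(); print(s["time"],s["tcp_pos"],s["joint_pos"],s["tool_rot"])
D=[([-1.24670162,0.70705066,-0.02762455,1.48499645,0.02199806,0.95088965,-0.07547663],[0.20558113,0.53672954,0.24185804],[0.58229631,-0.4009452,0.5828925,0.40051253]),
([-0.10307536,0.65319206,-0.2357604,1.97589524,0.27759597,0.54246826,1.03942202],[0.45159469,0.07798626,0.17729126],[.5,-.5,.5,.5]),
([-0.08481845,0.99083024,-0.27338332,1.24562437,0.28601406,0.92392755,1.16603985],[0.66074232,0.1004254,0.12499689],[.505,-.504,.493,.498]),
([0.11307158,0.97934129,0.32535419,1.13135345,-0.29663078,1.06108443,-0.02020358],[0.65530639,-0.19370339,0.17350478],[.693,.158,.684,-.166]),
([-0.03523411,0.79355965,0.16538797,1.85039093,-0.22691457,0.50478425,0.28510024],[0.50984668,-0.06251871,0.13070759],[.711,-.005,.704,-.001]),
([-0.55444649,1.06520176,0.1870969,1.74547904,-0.43936536,0.36707518,-0.00513965],[0.51057665,0.21293323,0.00085593],[.71,-.019,.704,.013]),
(list(s["joint_pos"]),list(s["tcp_pos"]),list(s["tool_rot"]))]
import pickle; pickle.dump(D,open("D.pkl","wb"))
for q,t,o in D:
    x,R=fk(q,[0.3,.4,.4,.2,0,0,0,0]); T=Rr.from_quat(np.r_[o[1:],o[0]]).as_matrix()
    print(np.round(R.T@T,2).tolist())
f=lambda p: np.concatenate([fk(q,p)[0]-t for q,t,o in D])
r=least_squares(f,[.3,.4,.4,.2,0,0,0,0]); print(np.round(r.x,4),np.abs(r.fun).max())
E
```

```text
15.7667 [0.51050705 0.14601121 0.13253896] [-0.4946215   0.82336522  0.2844293   1.78209932 -0.36320608  0.58343312
  0.01458384] [ 0.70939751 -0.00544882  0.70478713 -0.00076256]
[[-0.0, 0.0, -1.0], [-0.0, 1.0, 0.0], [1.0, 0.0, -0.0]]
[[0.0, 0.0, -1.0], [0.0, 1.0, 0.0], [1.0, -0.0, 0.0]]
[[-0.0, 0.0, -1.0], [-0.0, 1.0, 0.0], [1.0, 0.0, -0.0]]
[[0.0, 0.0, -1.0], [0.0, 1.0, 0.0], [1.0, -0.0, 0.0]]
[[-0.0, 0.0, -1.0], [0.0, 1.0, 0.0], [1.0, -0.0, -0.0]]
[[-0.0, 0.0, -1.0], [-0.0, 1.0, 0.0], [1.0, 0.0, -0.0]]
[[-0.0, 0.0, -1.0], [-0.0, 1.0, 0.0], [1.0, 0.0, 0.0]]
[ 2.9721  0.4622  0.2633  2.9297  0.0389  0.0239 -0.0156  0.0243] 0.03619590117660873
```

```bash
cat > kin.py <<'E'
import numpy as np
from scipy.spatial.transform import Rotation as Rr
from scipy.optimize import least_squares
E=lambda a,t: Rr.from_rotvec(np.array(a)*t).as_matrix()
z=[0,0,1];y=[0,1,0]
def fk(q,p):
    h,L1,L2,L3,b1,b2,b3,b4,c1,c2,c3=p
    R=E(z,-q[0]); x=np.array([0,0,h])
    R=R@E(y,q[1]); x=x+R@[0,b1,0]
    R=R@E(z,-q[2]); x=x+R@[b2,c1,L1]
    R=R@E(y,q[3]); x=x+R@[b3,0,0]
    R=R@E(z,-q[4]); x=x+R@[0,c2,L2]
    R=R@E(y,q[5]); x=x+R@[b4,c3,0]
    R=R@E(z,-q[6]); x=x+R@[0,0,L3]
    return x,R
E
python3 - <<'E'
from kin import *
import pickle
D=pickle.load(open("D.pkl","rb"))
p0=np.array([.36,.42,.4,.3]+[0]*7)
f=lambda p: np.concatenate([np.concatenate([fk(q,p)[0]-t for q,t,o in D])/.002,(p-p0)/.2])
r=least_squares(f,p0); print(np.round(r.x,4),np.abs(r.fun[:-11]).max()*.002)
E
```

```text
[ 3.242e-01  5.208e-01  2.899e-01  3.092e-01 -1.000e-02  2.000e-04
 -1.000e-04  3.000e-04 -2.160e-02 -1.000e-04 -1.000e-04] 8.431632321181937e-05
```

```bash
cat >> kin.py <<'E'
P=np.array([.3242,.5208,.2899,.3092,-.01,.0002,-.0001,.0003,-.0216,-.0001,-.0001])
LO=np.array([-2.71,-.32,-1.57,0,-1.46,0,-2.83]);HI=np.array([2.71,2.16,1.52,2.45,4.6,2.02,2.83])
C=np.array([[0,0,-1],[0,1,0],[1,0,0]])
def fkt(q,p=P):
    x,R=fk(q,p); return x,R@C
def ik(x,T,q0,p=P,w=.02):
    f=lambda q:(lambda r: np.r_[(r[0]-x)/.1,(Rr.from_matrix(r[1]@T.T).as_rotvec()),w*(q-q0)])(fkt(q,p))
    r=least_squares(f,np.clip(q0,LO+.01,HI-.01),bounds=(LO,HI)); return r.x,f(r.x)[:6]
def pts(q,p=P):
    h,L1,L2,L3,b1,b2,b3,b4,c1,c2,c3=p
    R=E(z,-q[0])@E(y,q[1])@E(z,-q[2]); e=np.array([0,0,h])+R@[0,-.03,L1]; R=R@E(y,q[3])@E(z,-q[4]); wr=e+R@[0,0,L2]; return e,wr
E
cat > traj.py <<'E'
from kin import *
import pickle
D=pickle.load(open("D.pkl","rb")); q0=np.array(D[-1][0])
np.set_printoptions(precision=2,suppress=True)
def pose(th,opt,By=.2305,X=.511,d=.109,ext=0,Bz=.004):
    u=np.array([0,np.cos(th),np.sin(th)]); xt=-u
    zt=np.array([0,np.sin(th),-np.cos(th)])*opt; yt=np.cross(zt,xt)
    return np.array([X,By,Bz])+(d+ext)*u, np.c_[xt,yt,zt]
if __name__=="__main__":
  for L3 in (.26,.3092,.36):
   p=P.copy(); p[3]=L3; p[0]=L3+.015
   for opt in(1,-1):
    q=q0.copy(); q[6]+=1.57*opt; print("L3",L3,"opt",opt)
    for deg in list(range(52,165,8)):
        x,T=pose(np.radians(deg),opt,ext=.0)
        for _ in range(3): q,e=ik(x,T,q,p)
        print(deg,q,"err",np.abs(e).max().round(3),"elb,wr",*pts(q,p))
E
python3 traj.py
```

```text
L3 0.26 opt 1
52 [-1.02  1.24  0.67  1.19 -0.11  1.24  1.01] err 0.0 elb,wr [0.28 0.4  0.46] [0.51 0.46 0.3 ]
60 [-0.98  1.15  0.62  1.31 -0.15  1.09  1.07] err 0.0 elb,wr [0.28 0.37 0.51] [0.51 0.42 0.33]
68 [-0.92  1.06  0.56  1.43 -0.2   0.96  1.14] err 0.0 elb,wr [0.29 0.34 0.54] [0.51 0.37 0.35]
76 [-0.83  0.99  0.48  1.53 -0.25  0.83  1.23] err 0.0 elb,wr [0.31 0.3  0.57] [0.51 0.32 0.37]
84 [-0.72  0.92  0.37  1.62 -0.31  0.71  1.34] err 0.0 elb,wr [0.33 0.25 0.6 ] [0.51 0.27 0.37]
92 [-0.58  0.88  0.23  1.7  -0.38  0.6   1.46] err 0.0 elb,wr [0.35 0.19 0.61] [0.51 0.22 0.37]
100 [-0.41  0.85  0.06  1.77 -0.45  0.5   1.6 ] err 0.0 elb,wr [0.37 0.13 0.62] [0.51 0.17 0.37]
108 [-0.21  0.86 -0.13  1.82 -0.51  0.42  1.73] err 0.0 elb,wr [0.39 0.05 0.61] [0.51 0.12 0.35]
116 [-0.02  0.9  -0.33  1.86 -0.54  0.36  1.86] err 0.0 elb,wr [ 0.41 -0.02  0.59] [0.51 0.07 0.33]
124 [ 0.16  0.98 -0.51  1.87 -0.56  0.32  1.98] err 0.0 elb,wr [ 0.43 -0.1   0.55] [0.51 0.03 0.31]
132 [ 0.31  1.07 -0.66  1.88 -0.56  0.31  2.08] err 0.0 elb,wr [ 0.44 -0.17  0.51] [ 0.51 -0.01  0.27]
140 [ 0.43  1
[... 7212 characters left out ...]
-0.36  1.87 -0.49  0.36 -1.24] err 0.0 elb,wr [ 0.42 -0.06  0.68] [0.51 0.03 0.42]
124 [ 0.27  1.01 -0.52  1.88 -0.49  0.35 -1.12] err 0.0 elb,wr [ 0.43 -0.15  0.64] [ 0.51 -0.03  0.39]
132 [ 0.43  1.12 -0.63  1.85 -0.48  0.38 -1.02] err 0.0 elb,wr [ 0.42 -0.22  0.59] [ 0.51 -0.08  0.35]
140 [ 0.55  1.24 -0.7   1.8  -0.46  0.45 -0.93] err 0.0 elb,wr [ 0.41 -0.28  0.53] [ 0.51 -0.13  0.3 ]
148 [ 0.63  1.36 -0.74  1.73 -0.44  0.55 -0.85] err 0.0 elb,wr [ 0.4  -0.32  0.46] [ 0.51 -0.16  0.25]
156 [ 0.7   1.49 -0.77  1.63 -0.42  0.67 -0.79] err 0.0 elb,wr [ 0.39 -0.35  0.4 ] [ 0.51 -0.2   0.19]
164 [ 0.74  1.61 -0.79  1.52 -0.4   0.82 -0.74] err 0.0 elb,wr [ 0.37 -0.36  0.33] [ 0.51 -0.22  0.13]
```

Call:
servo_tool(steps=[[[0,0,4],[0,0,7],-1],[[0,3,7],[0,0,14],-1],[[0,6,10],[0,0,21],-1],[[0,10,12],[0,0,28],-1],[[0,13,14],[0,0,35],-1]])

```text
time: 16.18
tcp_pos: [0.51, 0.278, 0.2743]
tool_rot: [0.677, -0.219, 0.669, 0.215]
ft_force: [0.8, 1.2, 0.3]
width: 0.0854
```

Call:
servo_tool(steps=[[[0,3,0],[0,0,7],-1],[[0,6,0],[0,0,14],-1],[[0,8,0],[0,0,21],-1],[[0,10,0],[0,0,28],-1],[[0,12,0],[0,0,35],-0.5]])

```text
time: 16.6
tcp_pos: [0.5097, 0.3993, 0.2744]
tool_rot: [0.579, -0.412, 0.571, 0.41]
ft_force: [0.5, -0.5, 0.8]
width: 0.0753
```

Run:
```python
from h import *
s=bot.sense(); print(s["time"],s["tcp_pos"],s["width"],s["ft_force"],s["joint_pos"])
q=s["tool_rot"]; print(np.round(Rr.from_quat(np.r_[q[1:],q[0]]).as_matrix(),3))
im=snap("side","m_side"); 
im=snap("scene","m_scene"); cv2.imwrite("pics/m3.png",cv2.resize(im[100:300,300:500,::-1],None,fx=3,fy=3,interpolation=2))
```

```text
16.6 [0.50966211 0.39925469 0.27438299] 0.07531492010790519 [ 0.5096349  -0.5104391   0.83144064] [-0.73281473  0.79833451  0.04269897  1.14272546 -0.02971591  1.18985842
  0.54881188]
[[ 0.011 -0.946  0.324]
 [ 0.005  0.324  0.946]
 [-1.    -0.008  0.008]]
```

View pics/m_side.png

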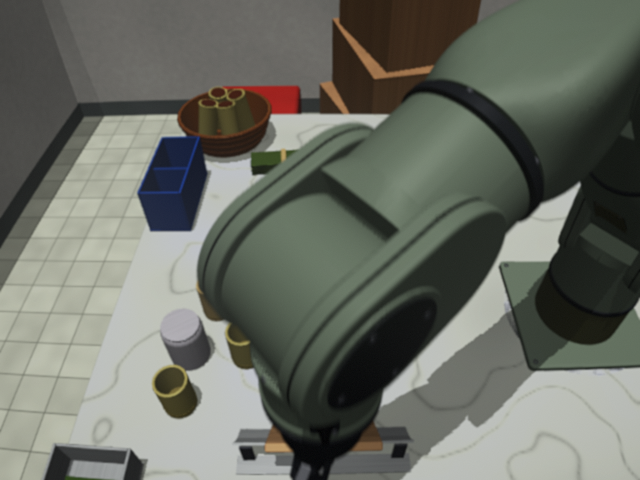

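View pics/m3.png

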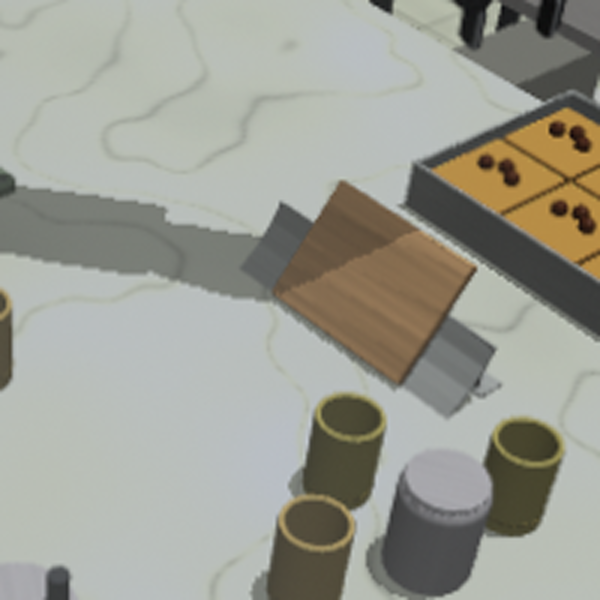

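Run:
```python
from h import *
from kin import *
c=cams.get_calibration("scene")
uv=np.array([[414.3,160.3],[458.3,189.3],[433.7,227.7],[391.3,197.3]])
def corners(p):
    x,y0,th,yaw=p; u=np.array([0,np.cos(th),np.sin(th)]);n=np.array([0,-np.sin(th),np.cos(th)])
    o=[]
    for sx,d in((-1,.13),(1,.13),(1,0),(-1,0)):
        v=np.array([sx*.085,0,0])+d*u+.014*n; o.append(E([0,0,1],yaw)@v+[x,y0,0])
    return np.array(o)
r=least_squares(lambda p:(proj(c,corners(p))-uv).ravel(),[.511,.238,.9,.03]); print(r.x,np.degrees(r.x[2:]),r.fun.round(1)); print(corners(r.x))
s=bot.sense(); x,R=fk(s["joint_pos"],P); print(x-s["tcp_pos"])
```

```text
[0.51608273 0.24310062 0.94196327 0.020077  ] [53.97052003  1.15032741] [ 0.1 -0.8  0.6 -0.7 -0.6  0.9 -0.1  0.4]
[[0.42979205 0.30652525 0.1133677 ]
 [0.59975779 0.30993811 0.1133677 ]
 [0.6012929  0.23348733 0.00823482]
 [0.43132716 0.23007447 0.00823482]]
[-2.09968019e-04 -1.41426090e-06 -1.89619880e-05]
```

Call:
servo_tool(steps=[[[0.3,0,0],[0,0,7],-0.2],[[0.5,0,0],[0,0,14],-0.2],[[0.5,0,0],[0,0,19],-0.2],[[0.5,0,0],[0,0,19],-0.2],[[0.5,0,0],[0,0,19],-0.2]])

```text
time: 17.12
tcp_pos: [0.5139, 0.4006, 0.2737]
tool_rot: [0.504, -0.499, 0.496, 0.5]
ft_force: [0.6, -0.9, -0.0]
width: 0.0511
```

Call:
servo_tool(steps=[[[0,-0.3,-1],[-7,0,0],-0.2],[[0,-0.6,-2],[-14,0,0],-0.2],[[0,-1,-3],[-21,0,0],-0.2],[[0,-1.5,-4],[-28,0,0],-0.2],[[0,-2,-5],[-35,0,0],-0.2]])

```text
time: 17.53
tcp_pos: [0.5134, 0.3811, 0.2243]
tool_rot: [-0.331, 0.628, -0.625, -0.325]
ft_force: [0.5, -0.3, 0.0]
width: 0.0513
```

Run:
```python
from h import *
from kin import *
s=bot.sense(); print(s["time"],s["tcp_pos"],s["width"],s["ft_force"],s["joint_pos"])
q=s["tool_rot"]; T=Rr.from_quat(np.r_[q[1:],q[0]]).as_matrix(); print(np.round(T,3))
x,R=fk(s["joint_pos"],P); print(x-s["tcp_pos"])
Tt=np.array([[0,-1,0],[-.606,0,.795],[-.795,0,-.606]]) 
print(np.degrees(Rr.from_matrix(Tt@T.T).as_rotvec()))
```

```text
17.5333 [0.51337149 0.38112675 0.22432009] 0.05130211040415845 [ 0.47517266 -0.25832085  0.01229077] [-0.90373721  1.12781548  0.15562421  0.69494219  0.27802726  1.76476088
  0.75613202]
[[ 0.008 -1.     0.005]
 [-0.57  -0.001  0.821]
 [-0.821 -0.01  -0.57 ]]
[-0.00026149 -0.00649585  0.00202117]
[-2.55022619  0.54392199 -0.05443255]
```

Call:
servo_tool(steps=[[[0.1,-2,-2.5],[-2.5,0.5,0],-0.2],[[0.2,-3.5,-5],[-2.5,0.5,0],-0.2],[[0.2,-4.6,-7.5],[-2.5,0.5,0],-0.2],[[0.2,-4.6,-8.8],[-2.5,0.5,0],-0.2],[[0.2,-4.6,-8.8],[-2.5,0.5,0],-0.2]])

```text
time: 17.95
tcp_pos: [0.5146, 0.3347, 0.1344]
tool_rot: [0.314, -0.633, 0.634, 0.313]
ft_force: [-0.8, 0.1, 0.3]
width: 0.0511
```

Run:
```python
from h import *
from kin import *
s=bot.sense(); print(s["time"],s["tcp_pos"],s["width"],s["ft_force"],s["joint_pos"])
q=s["tool_rot"]; T=Rr.from_quat(np.r_[q[1:],q[0]]).as_matrix(); print(np.round(T,3))
snap("wrist","n_wrist")
im=snap("scene","n_scene"); cv2.imwrite("pics/n3.png",cv2.resize(im[50:250,320:520,::-1],None,fx=3,fy=3,interpolation=2))
```

```text
17.95 [0.51460955 0.33466552 0.1343892 ] 0.05105453033580634 [-0.81655901  0.13875139  0.33258311] [-0.87994175  1.17143447  0.15671184  0.94389248  0.30037503  1.51684043
  0.69469801]
[[-0.001 -1.     0.001]
 [-0.607  0.002  0.795]
 [-0.795  0.    -0.607]]
```

View pics/n_wrist.png

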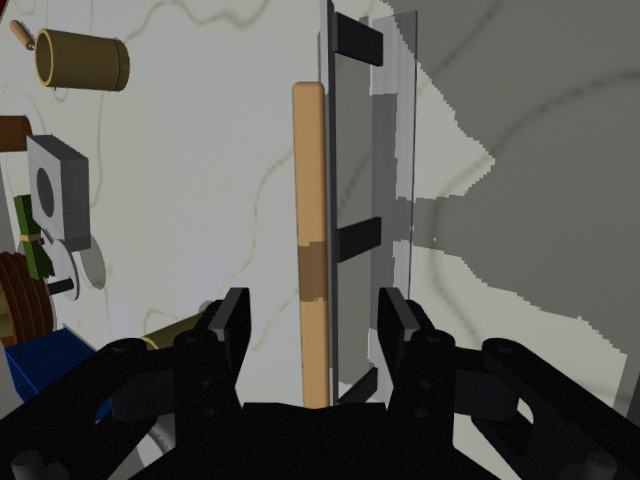

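View pics/n3.png

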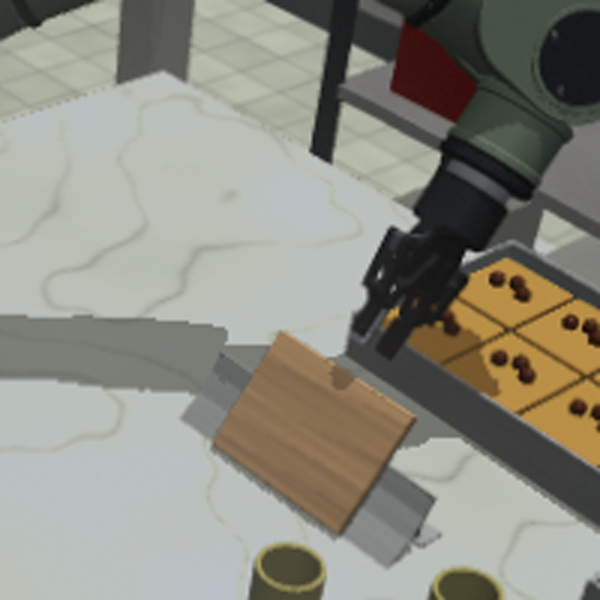

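Call:
servo_tool(steps=[[[0,-0.8,-1],[0,0,0],-0.2],[[0,-1.6,-2.1],[0,0,0],-0.2],[[0,-2.4,-3.1],[0,0,0],-0.2],[[0,-3.1,-4.1],[0,0,0],-0.2],[[0,-3.1,-4.1],[0,0,0],-0.2]], grip_force=40)

```text
time: 18.47
tcp_pos: [0.5157, 0.3045, 0.0963]
tool_rot: [-0.315, 0.634, -0.633, -0.313]
ft_force: [-0.2, -0.3, -0.4]
width: 0.0513
```

Run:
```python
from h import *
s=bot.sense(); print(s["time"],s["tcp_pos"],s["width"],s["ft_force"],s["joint_pos"])
snap("wrist","o_wrist")
```

```text
18.4667 [0.51565148 0.30450463 0.09632966] 0.05126553891770575 [-0.17680992 -0.26383578 -0.39030687] [-0.85671926  1.1807799   0.15772474  1.07566236  0.31572929  1.3696257
  0.66699443]
```

View pics/o_wrist.png

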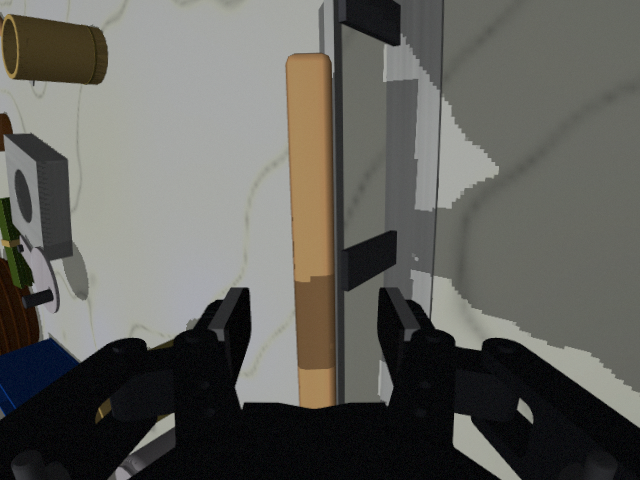

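Call:
servo_tool(steps=[[[0,0,0],[0,0,0],1],[[0,0,0],[0,0,0],1],[[0,0,0],[0,0,0],1],[[0,0,0],[0,0,0],1],[[0,0,0],[0,0,0],1]])

```text
time: 18.93
tcp_pos: [0.5161, 0.3056, 0.0979]
tool_rot: [-0.316, 0.634, -0.633, -0.313]
ft_force: [1.5, 2.4, 7.5]
width: 0.0132
```

Call:
servo_tool(steps=[[[0,0,0],[0,0,0],1],[[0,0,0],[0,0,0],1],[[0,0,0],[0,0,0],1],[[0,0,0],[0,0,0],1],[[0,0,0],[0,0,0],1]])

```text
time: 19.35
tcp_pos: [0.5162, 0.3056, 0.098]
tool_rot: [-0.316, 0.634, -0.633, -0.313]
ft_force: [-0.8, -0.2, 4.2]
width: 0.0132
```

```bash
cat >> kin.py <<'E'
P[3]=.2978;P[0]=.3128
E
python3 - <<'E'
from h import *
from kin import *
np.set_printoptions(precision=3,suppress=True)
s=bot.sense(); print(s["time"],s["tcp_pos"],s["width"],s["ft_force"],s["joint_pos"]); q=np.array(s["joint_pos"])
x,R=fk(q,P); print(x-s["tcp_pos"])
# path: rotate pivot; print deltas from current
t0=s["tcp_pos"]; qq=s["tool_rot"]; T0=Rr.from_quat(np.r_[qq[1:],qq[0]]).as_matrix()
th0=np.arctan2(-T0[2,0],-T0[1,0]); print(np.degrees(th0))
B=t0-.115*np.array([0,np.cos(th0),np.sin(th0)]); print("B",B)
for k in range(0,16):
    dth=np.radians(7*k); th=th0+dth
    lift=np.array([0,.010*min(k,4)/4,.010*min(k,3)/3])
    x=B+lift+.115*np.array([0,np.cos(th),np.sin(th)])
    T=E([1,0,0],dth)@T0
    for _ in range(3): q,e=ik(x,T,q)
    print(7*k,((x-t0)*100).round(1),q,np.abs(e).max().round(3),pts(q)[1])
E
```

```text
19.35 [0.516 0.306 0.098] 0.013198548001331717 [-0.799 -0.187  4.244] [-0.858  1.179  0.158  1.072  0.316  1.373  0.668]
[-0.  0.  0.]
52.80889310948781
B [0.516 0.236 0.006]
0 [0. 0. 0.] [-0.857  1.18   0.158  1.071  0.316  1.373  0.668] 0.0 [0.513 0.487 0.336]
7 [ 0.  -0.9  1.1] [-0.809  1.092  0.122  1.196  0.295  1.233  0.685] 0.0 [0.513 0.447 0.367]
14 [ 0.  -1.9  2.1] [-0.748  1.013  0.08   1.31   0.272  1.098  0.714] 0.0 [0.514 0.405 0.393]
21 [ 0.  -3.   2.9] [-0.673  0.946  0.03   1.412  0.245  0.969  0.757] 0.0 [0.514 0.36  0.413]
28 [ 0.  -4.1  3.2] [-0.582  0.895 -0.032  1.508  0.214  0.839  0.814] 0.0 [0.514 0.314 0.424]
35 [ 0.  -5.5  3.3] [-0.47   0.857 -0.11   1.598  0.18   0.714  0.887] 0.0 [0.515 0.264 0.428]
42 [ 0.  -6.9  3.3] [-0.338  0.838 -0.209  1.676  0.145  0.601  0.973] 0.0 [0.516 0.214 0.427]
49 [ 0.  -8.3  3.1] [-0.19   0.841 -0.329  1.742  0.115  0.504  1.066] 0.0 [0.516 0.164 0.419]
56 [ 0.  -9.7  2.7] [-0.031  0.869 -0.463  1.793  0.094  0.424  1.16 ] 0.0 [0.517 0.116 0.405]
63 [  0.  -11.    2.2] [ 0.125  0.922 -0.6    1.831  0.086  0.365  1.25 ] 0.0 [0.518 0.069 0.384]
70 [  0.  -12.2   1.5] [ 0.27   1.    -0.728  1.853  0.09   0.329  1.335] 0.0 [0.519 0.025 0.359]
77 [  0.  -13.3   0.7] [ 0.398  1.097 -0.841  1.859  0.102  0.318  1.416] 0.0 [ 0.519 -0.015  0.328]
84 [  0.  -14.3  -0.3] [ 0.507  1.208 -0.939  1.849  0.117  0.331  1.494] 0.0 [ 0.52  -0.052  0.293]
91 [  0.  -15.2  -1.4] [ 0.598  1.328 -1.021  1.824  0.13   0.369  1.572] 0.0 [ 0.52  -0.083  0.253]
98 [  0.  -16.   -2.6] [ 0.673  1.453 -1.092  1.783  0.139  0.429  1.649] 0.0 [ 0.52  -0.11   0.211]
105 [  0.  -16.6  -3.8] [ 0.732  1.58  -1.152  1.728  0.142  0.508  1.725] 0.0 [ 0.52  -0.131  0.165]
```

Call:
servo_tool(steps=[[[0,-0.5,0.6],[4,0,0],1],[[0,-1.0,1.2],[8,0,0],1],[[0,-1.6,1.8],[12,0,0],1],[[0,-2.4,2.4],[17,0,0],1],[[0,-3.0,2.9],[21,0,0],1]])

```text
time: 19.77
tcp_pos: [0.5163, 0.2752, 0.1278]
tool_rot: [-0.428, 0.565, -0.564, -0.424]
ft_force: [1.4, 0.2, -2.1]
width: 0.0133
```

```bash
cat > nxt.py <<'E'
from h import *
from kin import *
import sys
np.set_printoptions(precision=3,suppress=True)
s=bot.sense(); print(s["time"],s["tcp_pos"],s["width"],s["ft_force"],s["joint_pos"])
t0=s["tcp_pos"]; qq=s["tool_rot"]; T0=Rr.from_quat(np.r_[qq[1:],qq[0]]).as_matrix()
th0=np.arctan2(-T0[2,0],-T0[1,0]); print(np.degrees(th0)); print(T0)
B=t0-.115*np.array([0,np.cos(th0),np.sin(th0)]); print("B",B)
B1=np.array([.515,float(sys.argv[1]),float(sys.argv[2])]); 
for a in (4,8,12,17,21):
    th=th0+np.radians(a); print(a,((B+(B1-B)*min(1,a/21)+.115*np.array([0,np.cos(th),np.sin(th)])-t0)*100).round(2))
E
python3 nxt.py .246 .017
```

```text
19.7667 [0.516 0.275 0.128] 0.013265037251670126 [ 1.448  0.229 -2.133] [-0.671  0.942  0.03   1.418  0.243  0.963  0.759]
74.06094006535625
[[ 0.005 -1.     0.004]
 [-0.275  0.002  0.962]
 [-0.962 -0.006 -0.275]]
B [0.516 0.244 0.017]
4 [-0.02 -0.73  0.19]
8 [-0.05 -1.48  0.32]
12 [-0.07 -2.23  0.4 ]
17 [-0.11 -3.18  0.42]
21 [-0.13 -3.93  0.38]
```

Call:
servo_tool(steps=[[[0,-0.8,0.2],[4,0,0],1],[[0,-1.6,0.3],[8,0,0],1],[[0,-2.4,0.4],[12,0,0],1],[[0,-3.3,0.4],[17,0,0],1],[[0,-4.1,0.4],[21,0,0],1]])

```text
time: 20.18
tcp_pos: [0.5166, 0.2336, 0.1323]
tool_rot: [0.525, -0.477, 0.476, 0.52]
ft_force: [0.9, 0.2, -2.0]
width: 0.0133
```

```bash
python3 nxt.py .242 .016
```

```text
20.1833 [0.517 0.234 0.132] 0.013283039666258212 [ 0.917  0.208 -2.03 ] [-0.33   0.833 -0.208  1.686  0.133  0.59   0.989]
95.29322420323052
[[ 0.007 -1.     0.005]
 [ 0.092  0.005  0.996]
 [-0.996 -0.006  0.092]]
B [0.517 0.244 0.018]
4 [-0.03 -0.84 -0.14]
8 [-0.06 -1.67 -0.33]
12 [-0.09 -2.48 -0.58]
17 [-0.13 -3.48 -0.96]
21 [-0.16 -4.25 -1.32]
```

Call:
servo_tool(steps=[[[0,-0.8,-0.1],[4,0,0],1],[[0,-1.7,-0.3],[8,0,0],1],[[0,-2.5,-0.6],[12,0,0],1],[[0,-3.5,-0.9],[17,0,0],1],[[0,-4.2,-1.3],[21,0,0],1]])

```text
time: 20.6
tcp_pos: [0.5171, 0.1907, 0.1199]
tool_rot: [0.605, -0.372, 0.372, 0.598]
ft_force: [-0.7, -0.9, -3.9]
width: 0.013
```

```bash
python3 nxt.py .240 .014
```

```text
20.6 [0.517 0.191 0.12 ] 0.012982775543707558 [-0.67  -0.888 -3.89 ] [ 0.141  0.924 -0.598  1.839  0.051  0.354  1.296]
116.51966985795357
[[ 0.009 -1.     0.005]
 [ 0.446  0.009  0.895]
 [-0.895 -0.006  0.447]]
B [0.517 0.242 0.017]
4 [-0.04 -0.74 -0.44]
8 [-0.08 -1.46 -0.93]
12 [-0.12 -2.14 -1.46]
17 [-0.17 -2.95 -2.19]
21 [-0.21 -3.55 -2.82]
```

Call:
servo_tool(steps=[[[0,-0.7,-0.4],[4,0,0],1],[[0,-1.5,-0.9],[8,0,0],1],[[0,-2.1,-1.4],[12,0,0],1],[[0,-2.9,-2.1],[17,0,0],1],[[0,-3.5,-2.7],[21,0,0],1]])

```text
time: 21.02
tcp_pos: [0.5178, 0.1542, 0.0926]
tool_rot: [0.664, -0.254, 0.255, 0.655]
ft_force: [-1.7, -0.5, -3.3]
width: 0.013
```

```bash
python3 nxt.py .240 .010
python3 - <<'E'
from h import *
im=snap("side","p_side")
im=snap("scene","p_scene"); cv2.imwrite("pics/p3.png",cv2.resize(im[100:300,250:500,::-1],None,fx=3,fy=3,interpolation=2))
E
```

```text
21.0167 [0.518 0.154 0.093] 0.013006516911887965 [-1.687 -0.543 -3.325] [ 0.528  1.22  -0.936  1.848  0.079  0.332  1.55 ]
137.75015128720776
[[ 0.012 -1.     0.006]
 [ 0.74   0.013  0.672]
 [-0.672 -0.004  0.74 ]]
B [0.518 0.239 0.015]
4 [-0.05 -0.51 -0.71]
8 [-0.11 -0.97 -1.46]
12 [-0.16 -1.38 -2.24]
17 [-0.23 -1.84 -3.25]
21 [-0.28 -2.14 -4.09]
```

View pics/p_side.png

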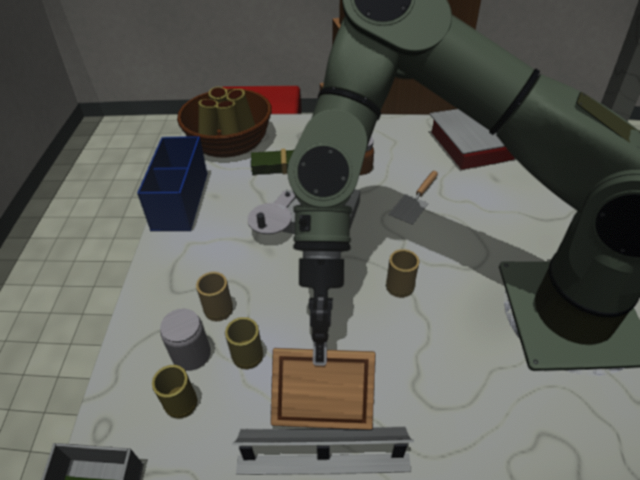

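View pics/p3.png

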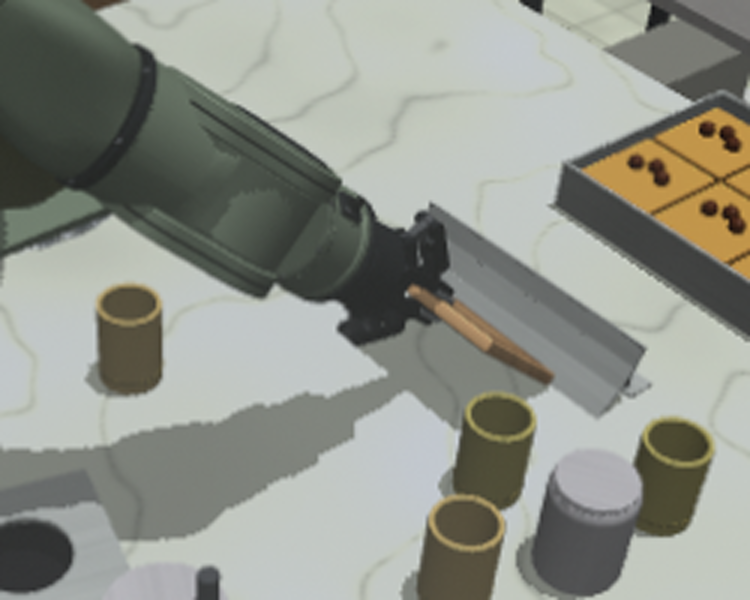

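Call:
servo_tool(steps=[[[0,-0.5,-0.7],[4,0,0],1],[[0,-0.9,-1.4],[8,0,0],1],[[0,-1.4,-2.2],[12,0,0],1],[[0,-1.7,-2.9],[16,0,0],1],[[0,-1.9,-3.5],[19,0,0],1]])

```text
time: 21.53
tcp_pos: [0.5193, 0.1323, 0.0545]
tool_rot: [0.699, -0.139, 0.146, 0.686]
ft_force: [7.3, -14.8, 5.3]
width: 0.0132
```

```bash
python3 nxt.py .240 .007
python3 - <<'E'
from h import *
im=snap("scene","q_scene"); cv2.imwrite("pics/q3.png",cv2.resize(im[100:300,250:500,::-1],None,fx=3,fy=3,interpolation=2))
E
```

```text
21.5333 [0.519 0.132 0.054] 0.013239715955250092 [  7.314 -14.839   5.347] [ 0.733  1.565 -1.124  1.725  0.112  0.499  1.749]
156.75786106551809
[[ 0.016 -1.     0.014]
 [ 0.919  0.02   0.394]
 [-0.395  0.006  0.919]]
B [0.519 0.238 0.009]
4 [-0.08 -0.25 -0.79]
8 [-0.16 -0.45 -1.59]
12 [-0.24 -0.6  -2.42]
17 [-0.34 -0.7  -3.46]
21 [-0.43 -0.73 -4.3 ]
```

View pics/q3.png

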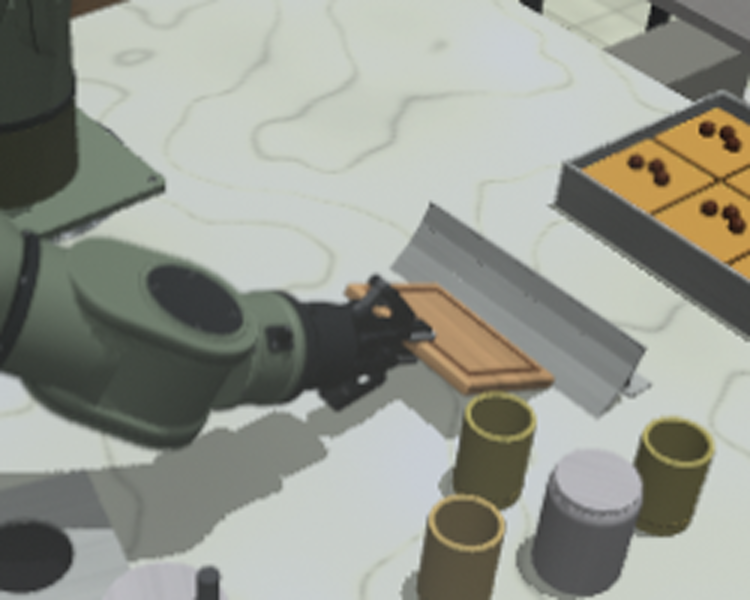

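Call:
servo_tool(steps=[[[0,-0.5,-0.3],[2,0,0],1],[[0,-0.7,-0.9],[4.5,0,0],1],[[0,-0.7,-0.9],[4.5,0,0],0.4],[[0,-0.7,-0.9],[4.5,0,0],0.4],[[0,-0.7,-0.9],[4.5,0,0],0.4]])

```text
time: 22.0
tcp_pos: [0.5192, 0.1251, 0.0439]
tool_rot: [0.704, -0.11, 0.12, 0.691]
ft_force: [0.4, -0.7, -0.2]
width: 0.0252
```

```bash
python3 nxt.py .240 .007 | head -8
python3 - <<'E'
from h import *
im=snap("side","r_side"); cv2.imwrite("pics/r2.png",cv2.resize(im[260:480,210:430,::-1],None,fx=2.7,fy=2.7,interpolation=2))
im=snap("scene","r_scene"); cv2.imwrite("pics/r3.png",cv2.resize(im[100:300,250:500,::-1],None,fx=3,fy=3,interpolation=2))
E
```

```text
22.0 [0.519 0.125 0.044] 0.025215883412013078 [ 0.378 -0.689 -0.188] [ 0.77   1.649 -1.158  1.675  0.113  0.571  1.797]
161.3271341018836
[[ 0.016 -1.     0.017]
 [ 0.947  0.02   0.32 ]
 [-0.32   0.011  0.947]]
B [0.519 0.234 0.007]
4 [-0.08 -0.12 -0.77]
8 [-0.16 -0.18 -1.56]
```

View pics/r3.png

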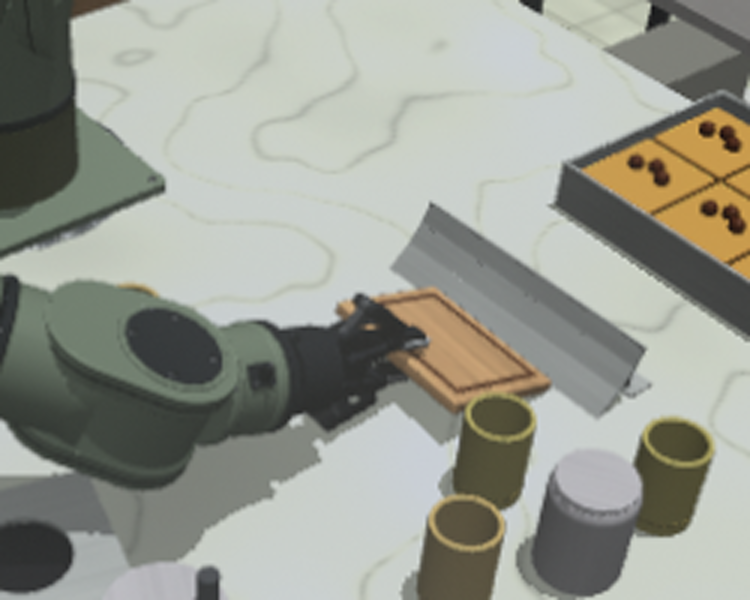

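View pics/r2.png

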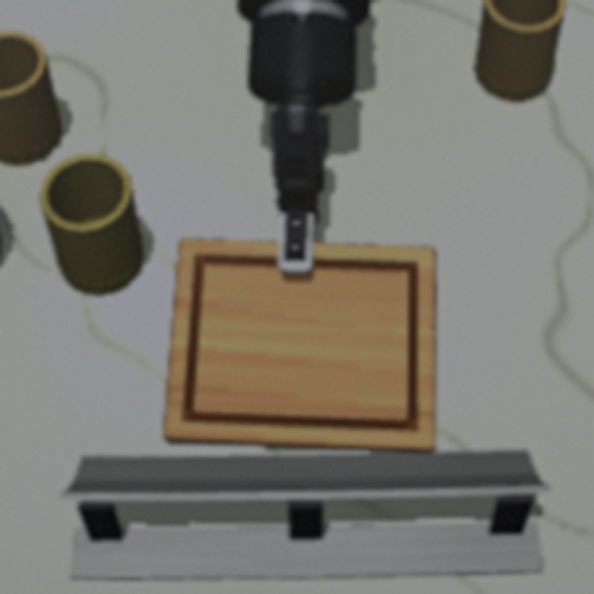

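Call:
servo_tool(steps=[[[0,-1,0.3],[0,0,0],0.35],[[0,-2.2,0.7],[0,0,0],0.35],[[0,-3.5,1.1],[0,0,0],0.35],[[0,-5,1.6],[0,0,0],0.35],[[0,-6.5,2.2],[0,0,0],0.35]])

```text
time: 22.52
tcp_pos: [0.5191, 0.0588, 0.0667]
tool_rot: [0.704, -0.11, 0.12, 0.691]
ft_force: [-0.9, 0.2, 0.0]
width: 0.0279
```

```bash
python3 nxt.py .240 .007 | head -8
python3 - <<'E'
from h import *
im=snap("side","s_side"); cv2.imwrite("pics/s2.png",cv2.resize(im[260:480,210:430,::-1],None,fx=2.7,fy=2.7,interpolation=2))
im=snap("scene","s_scene"); cv2.imwrite("pics/s3.png",cv2.resize(im[100:300,250:500,::-1],None,fx=3,fy=3,interpolation=2))
E
```

```text
22.5167 [0.519 0.059 0.067] 0.027912179835248217 [-0.859  0.224  0.015] [ 0.867  1.602 -1.165  1.616  0.102  0.737  1.807]
161.2793277683696
[[ 0.015 -1.     0.016]
 [ 0.947  0.02   0.321]
 [-0.321  0.01   0.947]]
B [0.519 0.168 0.03 ]
4 [-0.08  1.15 -1.2 ]
8 [-0.16  2.34 -2.42]
```

View pics/s3.png

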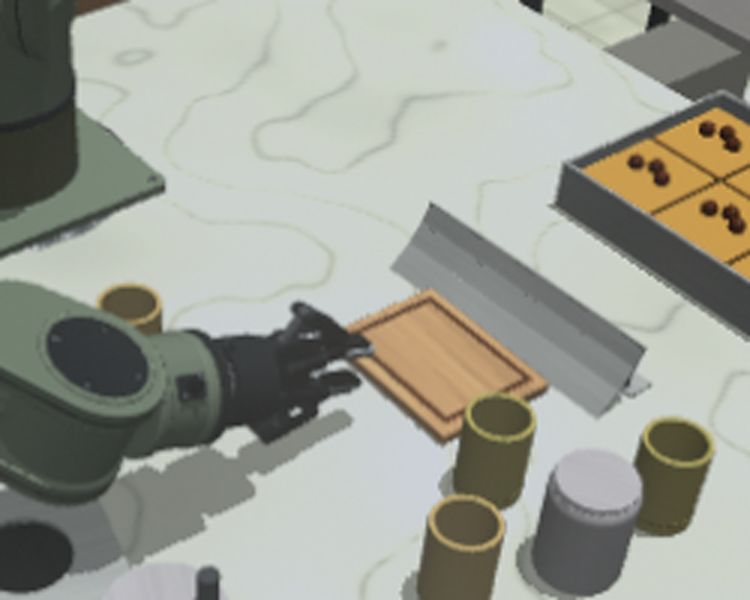

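View pics/s2.png

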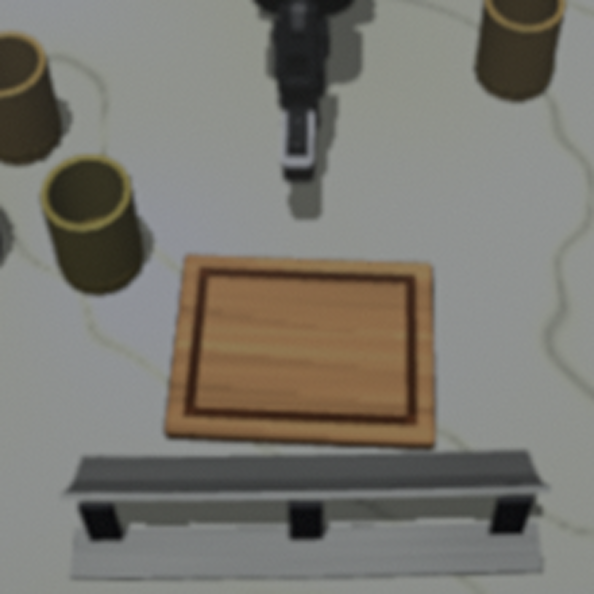

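Call:
servo_tool(steps=[[[0,-1,1.5],[-7,0,0],0.3],[[0,-1.5,3],[-14,0,0],0],[[0,-2,5],[-21,0,0],0],[[0,-2.5,7],[-28,0,0],-0.5],[[0,-3,9],[-35,0,0],-1]])

```text
time: 23.03
tcp_pos: [0.5199, 0.0276, 0.156]
tool_rot: [0.648, -0.3, 0.304, 0.631]
ft_force: [-0.0, -0.5, 0.0]
width: 0.0655
```

Call:
servo_tool(steps=[[[0,0,0],[-7,0,0],-1],[[0,0,0],[-14,0,0],-1],[[0,0,0],[-21,0,0],-1],[[0,0,0],[-28,0,0],-1],[[0,0,0],[-36,0,0],-1]])

```text
time: 23.45
tcp_pos: [0.52, 0.028, 0.1573]
tool_rot: [0.534, -0.474, 0.472, 0.516]
ft_force: [-0.3, 0.5, -0.7]
width: 0.0852
```

```bash
python3 nxt.py .240 .007 | head -8
python3 - <<'E'
from h import *
from kin import *
im=snap("wrist","t_wrist"); im=snap("side","t_side"); im=snap("scene","t_scene")
s=bot.sense(); q=s["tool_rot"]; T=Rr.from_quat(np.r_[q[1:],q[0]]).as_matrix()
Tt=E([0,0,1],np.radians(1.5))@np.array([[0,0,1],[0,1,0],[-1,0,0]])
print(np.degrees(Rr.from_matrix(Tt@T.T).as_rotvec()))
E
```

```text
23.45 [0.52  0.028 0.157] 0.08523542578415481 [-0.348  0.491 -0.734] [ 0.184  0.772 -0.444  1.806  0.363  0.61   1.118]
95.91707464077925
[[ 0.021 -1.     0.015]
 [ 0.103  0.017  0.995]
 [-0.994 -0.019  0.103]]
B [0.52  0.04  0.043]
4 [-0.09  3.02 -0.8 ]
8 [-0.19  6.04 -1.65]
[ -4.13140485   5.57836617 -87.80779899]
```

View pics/t_side.png

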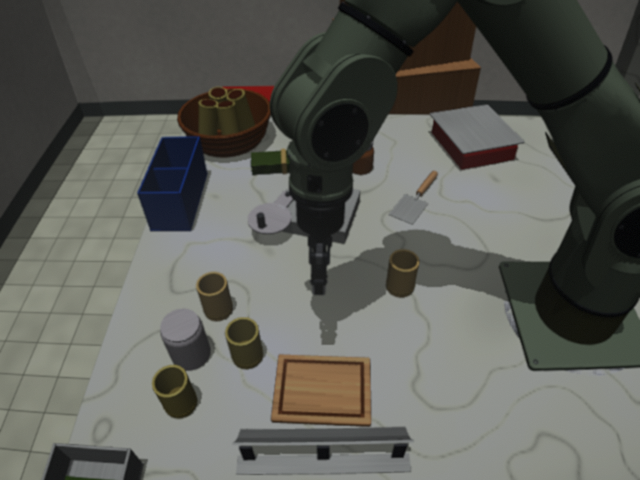

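View pics/t_wrist.png

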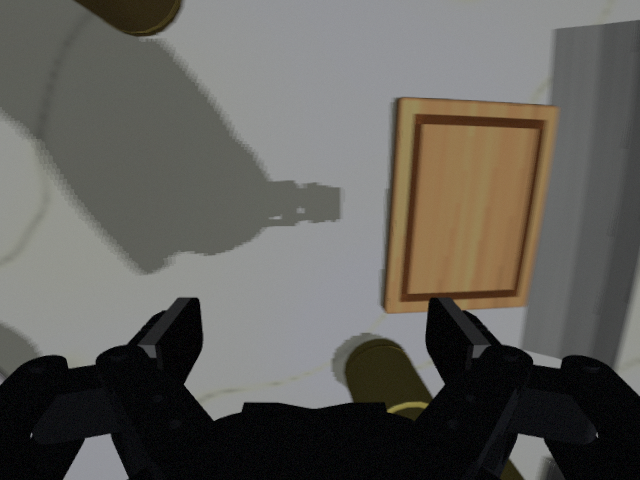

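Run:
```python
from h import *
np.set_printoptions(precision=4,suppress=True)
c=cams.get_calibration("wrist")
b=unproj(c,[[400,98],[558,106],[525,306],[387,312]],.014);print(b,b.mean(0)); print(np.linalg.norm(np.roll(b,-1,0)-b,axis=1))
print(unproj(c,[[554,29],[523,350]],0))
```

```text
[[0.4264 0.1081 0.014 ]
 [0.4289 0.2346 0.014 ]
 [0.5949 0.2307 0.014 ]
 [0.5911 0.1055 0.014 ]] [0.5104 0.1697 0.014 ]
[0.1266 0.166  0.1252 0.1647]
[[0.3703 0.2352 0.    ]
 [0.6492 0.248  0.    ]]
```

Call:
servo_tool(steps=[[[-0.9,1.5,0],[-4,5.5,-87],-1],[[-0.9,1.5,0],[-4,5.5,-87],-1],[[-0.9,1.5,0],[-4,5.5,-87],-1],[[-0.9,1.5,0],[-4,5.5,-87],-1],[[-0.9,1.5,0],[-4,5.5,-87],-1]])

```text
time: 24.02
tcp_pos: [0.5103, 0.0448, 0.1563]
tool_rot: [0.653, -0.299, 0.613, 0.329]
ft_force: [0.1, 0.1, -0.4]
width: 0.0854
```

```bash
cat > o.py <<'E'
from h import *
from kin import *
s=bot.sense(); q=s["tool_rot"]; T=Rr.from_quat(np.r_[q[1:],q[0]]).as_matrix()
Tt=E([0,0,1],np.radians(2.5))@np.array([[0,0,1],[0,1,0],[-1,0,0]])
print(s["time"],s["tcp_pos"],s["ft_force"],np.degrees(Rr.from_matrix(Tt@T.T).as_rotvec()))
E
python3 o.py
```

```text
24.0167 [0.51028063 0.04484461 0.15632877] [ 0.11082146  0.09744054 -0.42836819] [ -2.61412278   3.26768277 -50.28854345]
```

Call:
servo_tool(steps=[[[0,0,0],[-2.6,3.3,-50.3],-1],[[0,0,0],[-2.6,3.3,-50.3],-1],[[0,0,0],[-2.6,3.3,-50.3],-1],[[0,0,0],[-2.6,3.3,-50.3],-1],[[0,0,0],[-2.6,3.3,-50.3],-1]])

```text
time: 24.43
tcp_pos: [0.51, 0.0439, 0.156]
tool_rot: [0.705, -0.1, 0.694, 0.11]
ft_force: [-0.4, -0.3, 0.7]
width: 0.0855
```

```bash
python3 o.py
```

```text
24.4333 [0.5099701  0.0439022  0.15602582] [-0.38725844 -0.33474284  0.7324763 ] [ -0.85564023   0.89622055 -14.59650238]
```

Call:
servo_tool(steps=[[[0,0,-2],[-0.8,0.9,-7],-1],[[0,0,-5],[-0.8,0.9,-14.5],-1],[[0,0,-9],[-0.8,0.9,-14.5],-1],[[0,0,-12.5],[-0.8,0.9,-14.5],-1],[[0,0,-15.3],[-0.8,0.9,-14.5],-1]])

```text
time: 24.85
tcp_pos: [0.509, 0.043, 0.0003]
tool_rot: [0.706, -0.014, 0.708, 0.016]
ft_force: [0.0, -0.1, -0.6]
width: 0.0855
```

```bash
python3 o.py
```

```text
24.85 [5.08978783e-01 4.29681555e-02 3.35264046e-04] [ 0.03120437 -0.14497143 -0.63555229] [-0.1415582  -0.12315202  0.04923247]
```

Push to TCP y ≈ 0.092 first, gently.

Call:
servo_tool(steps=[[[0,1.5,0.1],[0,0,0],-1],[[0,3,0.1],[0,0,0],-1],[[0,4,0.1],[0,0,0],-1],[[0,4.5,0.1],[0,0,0],-1],[[0,4.9,0.1],[0,0,0],-1]])

```text
time: 25.27
tcp_pos: [0.509, 0.0918, 0.0014]
tool_rot: [0.706, -0.014, 0.708, 0.016]
ft_force: [1.2, -1.7, -0.3]
width: 0.0856
```

```bash
python3 o.py
python3 - <<'E'
from h import *
im=snap("side","u_side"); cv2.imwrite("pics/u2.png",cv2.resize(im[260:480,210:430,::-1],None,fx=2.7,fy=2.7,interpolation=2))
E
```

```text
25.2667 [0.50899302 0.09184406 0.00135576] [ 1.19777819 -1.65891947 -0.3049324 ] [-0.1716516  -0.13151029  0.08868148]
```

View pics/u2.png

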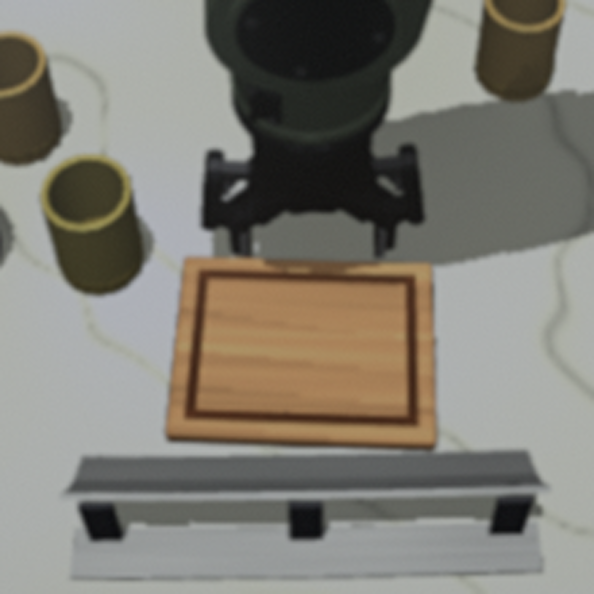

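Call:
servo_tool(steps=[[[0,0.2,0],[0,0,0],-1],[[0,0.4,0],[0,0,0],-1],[[0,0.6,0],[0,0,0],-1],[[0,0.7,0],[0,0,0],-1],[[0,0.7,0],[0,0,0],-1]])

```text
time: 25.73
tcp_pos: [0.5091, 0.0992, 0.0015]
tool_rot: [0.706, -0.014, 0.708, 0.016]
ft_force: [0.4, -1.7, -0.8]
width: 0.0859
```

```bash
python3 o.py
python3 - <<'E'
from h import *
im=snap("side","v_side"); cv2.imwrite("pics/v2.png",cv2.resize(im[260:480,210:430,::-1],None,fx=2.7,fy=2.7,interpolation=2))
E
```

```text
25.7333 [0.50913102 0.09923955 0.00146139] [ 0.42894942 -1.72859646 -0.84403468] [-0.16605088 -0.1088328   0.0747374 ]
```

View pics/v2.png

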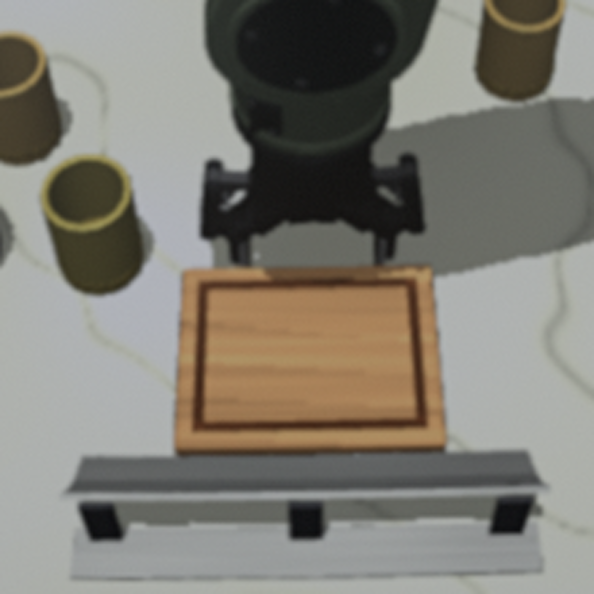

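Call:
servo_tool(steps=[[[0,-1.5,0],[0,0,0],-1],[[0,-4,0.5],[0,0,0],-1],[[0,-6,4],[0,0,0],-1],[[0,-7,8],[0,0,0],-1],[[-3,-9,12],[0,0,0],-1]])

```text
time: 26.2
tcp_pos: [0.4881, 0.0134, 0.1144]
tool_rot: [0.707, -0.014, 0.706, 0.016]
ft_force: [2.5, 0.5, 1.1]
width: 0.0852
```

Call:
servo_tool(steps=[[[-2,-2,4],[0,0,0],-1],[[-4,-5,8],[0,0,0],-1],[[-6,-8,12],[0,0,0],-1],[[-8,-10,14],[0,0,0],-1],[[-8,-10,14],[0,0,0],-1]])

```text
time: 26.62
tcp_pos: [0.4064, -0.0885, 0.2568]
tool_rot: [0.708, -0.014, 0.706, 0.015]
ft_force: [-0.4, -0.7, 0.5]
width: 0.0851
```

```bash
python3 o.py
python3 - <<'E'
from h import *
np.set_printoptions(precision=3,suppress=True)
im=snap("side","w_side"); im=snap("scene","w_scene")
for cn in("scene","side"):
  c=cams.get_calibration(cn)
  for n,z in(("board",.007),("cup",0),("cover_knob",.084),("tube_a",0),("canister",0),("jar",0),("leaves",0),("spatula",0)):
    for d in spotter.pinpoint(n,cn)[:4]:
        if d["score"]>.4: print(cn,n,d["score"],d["point"],unproj(c,[d["point"]],z)[0])
from ov import overlay
th=np.radians(2.5); B=np.array([.51,.2416])+[.067*np.sin(th),-.067*np.cos(th)]
overlay(dict(scene="w_scene",side="w_side"),(B[0],B[1],th),(.652,.1,0),(.51,.2416,th),"x",dict(scene=(300,150,190,130),side=(210,280,220,200)))
E
```

```text
26.6167 [ 0.40635809 -0.08852266  0.25682439] [-0.35763211 -0.72772966  0.49160656] [-0.15246654  0.17078581  0.14813291]
scene board 0.86 [394.6, 217.6] [0.503 0.178 0.007]
scene cup 0.63 [408.1, 259.9] [0.644 0.099 0.   ]
scene cup 0.55 [439.1, 287.3] [ 0.76   0.096 -0.   ]
scene cover_knob 0.62 [317.9, 289.7] [ 0.649 -0.198  0.084]
scene tube_a 0.85 [401.4, 299.3] [ 0.733 -0.008  0.   ]
scene tube_a 0.7 [292.0, 222.8] [ 0.347 -0.067  0.   ]
scene tube_a 0.65 [469.2, 272.4] [0.77  0.197 0.   ]
scene canister 0.88 [440.2, 288.1] [0.764 0.096 0.   ]
scene canister 0.61 [291.8, 220.8] [ 0.34  -0.063 -0.   ]
scene jar 0.63 [166.2, 304.8] [ 0.419 -0.479 -0.   ]
scene jar 0.6 [206.5, 366.2] [ 0.628 -0.479 -0.   ]
scene leaves 0.79 [203.7, 369.1] [ 0.631 -0.488  0.   ]
scene leaves 0.42 [467.8, 273.8] [0.771 0.19  0.   ]
scene spatula 0.69 [184.4, 255.4] [ 0.29 -0.37  0.  ]
side board 0.97 [323.5, 393.3] [0.509 0.18  0.007]
side cup 0.74 [247.0, 357.7] [0.653 0.106 0.   ]
side cover_knob 0.92 [259.5, 213.4] [ 0.652 -0.199  0.084]
side tube_a 0.95 [400.9, 285.1] [ 0.35  -0.071 -0.   ]
side tube_a 0.71 [182.9, 403.7] [0.757 0.202 0.   ]
side tube_a 0.62 [220.9, 311.9] [0.719 0.002 0.   ]
side canister 0.66 [190.9, 352.9] [0.762 0.099 0.   ]
side jar 0.47 [360.9, 170.7] [ 0.418 -0.458  0.   ]
side leaves 0.7 [281.6, 167.8] [ 0.63 -0.47  0.  ]
side spatula 0.77 [417.7, 195.5] [ 0.279 -0.359  0.   ]
```

View pics/x_scene.png

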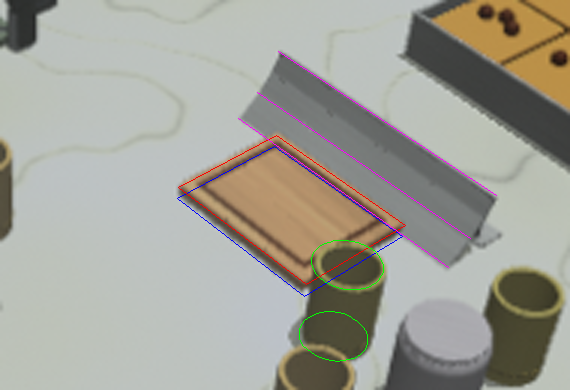

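View pics/x_side.png

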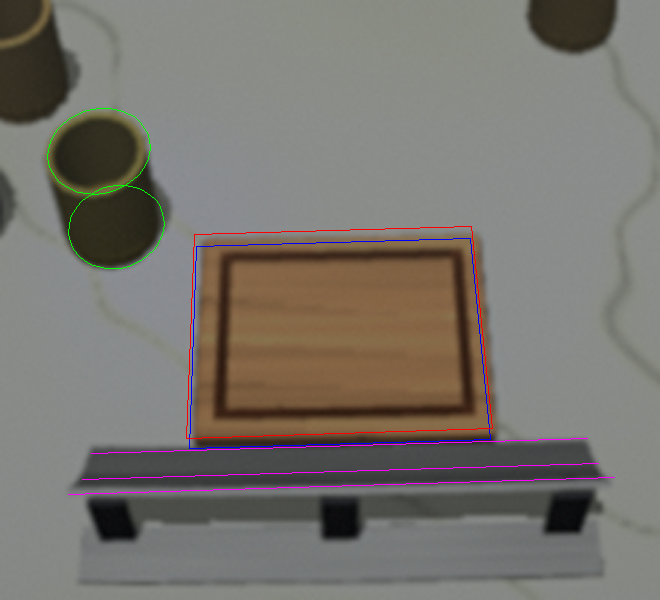

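View pics/w_scene.png

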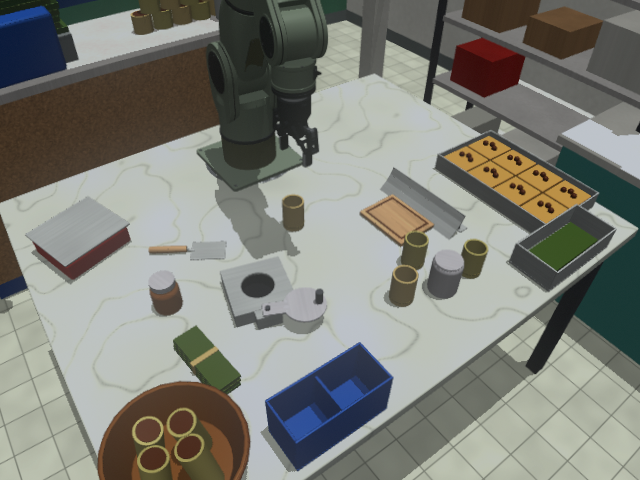

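```bash
python3 -c "
from cell import bot
print(bot.job_done())"
```

```text
the job is handed in; nothing more can be done
None
```

The job is done and handed in at about 27 s of the 67 s allowed.

- **Cup:** I lifted it off the board and stood it on the counter at about (0.65, 0.10). It pressed up to 44.5 N on the fingers when I felt for the counter, so I eased off before letting go.
- **Cover:** I swung it round its pin. The last knob and pin positions put it at about 1.56 rad, and the port shows wholly clear.
- **Board:** I squared it up by pushing with both fingers, then pushed it up the fence until it leaned. I pinched its top edge, turned it over, and nudged it back against the foot.

**Last checks:**
- **Board:** In the last pictures the groove is up and the board lies flat. Its long edge is at the fence's foot and parallel to it within a degree or two, and its middle is within about 10 mm of the fence's middle.
- **Cup and arm:** The cup stands upright, and the arm is well clear of everything.
- **Bystanders:** The networks put every bystander within about 15 mm of where it started, which is their usual scatter. They did not spot the cup or the jar the same way in every view. Where they disagreed, I went by the pictures.

No check failed. The two fixed cameras disagree by a few millimetres.

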